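# Set up the pipetting station

## Task

Set up the pipetting station for the next run: stand each amber reagent bottle upright in the round stand that fits it, set the empty reagent trough flat inside the corner guides of its nest, and hook the loose tip bin by its back lip over the free stretch of the bench rail so that it hangs flat beside the bin already there. Leave the 96-well sample plate where it is.

Things in the scene. Friction and masses are not known exactly. Their poses are not given: they have to be found in the camera images.
- bottle_large_mid (a point): The larger of two amber bottles with white caps: loose, upright, 56 mm in diameter, 84 mm tall with its cap, about 0.2 kg. The straight round wall to grip runs from the underside to 47 mm up. Point: on its axis, 42 mm above its underside; z along the axis.
- bottle_small_mid (a point): The smaller amber bottle with white cap: loose, upright, 36 mm in diameter, 70 mm tall with its cap, about 0.06 kg. The straight round wall to grip runs from the underside to 38 mm up. Point: on its axis, 35 mm above its underside; z along the axis.
- stand_large: Weighted grey round bottle stand for the larger bottle, fixed on the bench: a low cup 86 mm outside, 72 mm inside diameter, rim 16 mm high, inner floor 5 mm above the bench. Origin: centre of its underside, at bench height.
- stand_small: Weighted grey round bottle stand for the smaller bottle, fixed on the bench: a low cup 66 mm outside, 52 mm inside diameter, rim 16 mm high, inner floor 5 mm above the bench. Origin: centre of its underside, at bench height.
- trough_mid (a point): Empty white reagent trough, loose: rigid open box 120 mm long (its x axis, a small ear at each end), 46 mm wide (y), 32 mm high, walls 3 mm, about 0.09 kg. Point: its centre, 16 mm above its underside. Either end may point either way. Can be gripped across its width at mid-length, some 8 mm below its rim.
- trough_nest: The trough's nest, fixed on the bench: aluminium plate 148 mm (x) by 74 mm (y), 4 mm thick, with black L-shaped guides at its four corners rising 10 mm above it. Between the guides there is room of 136 by 62 mm for the trough; the middle 96 mm of the long sides is open. Origin: centre of its underside, at bench height.
- bin_mid (a point): Loose grey open bin, 80 deep (x), 56 wide (y), 70 mm high, walls 3 mm, 0.12 kg; label in front (-x). Back wall outer face at x=+40 mm; a lip along its top (underside 67 mm up) ends in a slanted 18 mm down-turn. The slot between is 6.5 mm wide at the top, 15.5 at the mouth: let go up to 4 mm high, it slides home. Can be gripped across its width. Point: its centre, 35 mm above its underside.
- rail_free (a point): Free place on the fixed bench rail: two level steel strips 5 mm thick, 260 long (y), on posts. Point: middle of the top edge, 125 mm above the bench. Bins hang on its -x side, lip over the upper strip. A bin already hangs 117 mm to +y; a post stands 77 mm to -y, behind the strips. The loose bin, once hung, has its centre 43 mm to -x and 32 mm below this point, its axes parallel to these.
- plate: White 96-well sample plate lying loose on the bench, 85 mm (x) by 128 mm (y), 14 mm high, already filled: leave it alone. Origin: centre of its underside.
There are look-alikes about, which are no part of the job. Leave any pink or red look-alike of the part that bears trough_mid alone.

How it is judged:
At the end, for the whole second after the job is handed in: At rest: each bottle upright on the floor of its own stand (12 mm off centre, 4 mm in height, 0.1 rad); trough flat in its nest (12 mm, 0.2 rad); bin hung by its lip on the free stretch (50 mm along, 7 mm across, 5 mm in height, tilt 0.12 rad, 0.15 rad to the rail) (horizontal distance between bottle_large_mid and stand_large below 0.012 m and z of bottle_large_mid in the frame of stand_large between 0.043 and 0.051 m and angle between each of bottle_large_mid, bottle_small_mid's own z axis and vertical below 0.1 rad and horizontal distance between bottle_small_mid and stand_small below 0.012 m and z of bottle_small_mid in the frame of stand_small between 0.036 and 0.044 m and x of trough_mid in the frame of trough_nest between -0.012 and 0.012 m and y of trough_mid in the frame of trough_nest between -0.012 and 0.012 m and z of trough_mid in the frame of trough_nest between 0.016 and 0.024 m and angle between the x axis of trough_mid and the x axis of trough_nest, either way round below 0.2 rad and angle between trough_mid's own z axis and vertical below 0.08 rad and x of bin_mid in the frame of rail_free between -0.05 and -0.036 m and y of bin_mid in the frame of rail_free between -0.05 and 0.055 m and z of bin_mid in the frame of rail_free between -0.037 and -0.027 m and angle between the x axis of bin_mid and the x axis of rail_free, either way round below 0.15 rad and angle between bin_mid's own z axis and vertical below 0.12 rad and linear speed of each of bottle_large, bottle_small, trough, bin below 0.02 m/s); the robot touches nothing.
It fails at once if the sample plate was shifted by more than 10 mm (distance of plate from where it was at the start of the episode above 0.01 m).
It also fails if it takes over 139 s, if anything falls off the work surface, if the arm or the gripper's body presses on something with over 40 N, if the wrist force passes 120 N, or if a joint passes its speed limit or range.

## Robot

A 6-joint arm with a two-finger parallel gripper is mounted at the origin on the work surface. World frame = base frame: x ahead of the robot, y to its left, z up, the work surface at z = 0. Lengths are in m, angles in rad, forces in N, time in s.
With the tool pointing down it reaches from about 0.35 to 0.85 m from the base axis. Payload 8.1 kg.
Tool frame: the origin (TCP) lies between the finger pads; the fingertips stand 14 mm ahead of it and the grasp point (between the pads) lies 5 mm behind it; z points along the fingers, y is the direction in which the jaws open and shut (so a half turn about z gives the same grasp; the last joint's range is limited). The gripper opens to 93 mm and grips with 3 to 60 N. Pads are 15 mm wide; open, the fingers measure 128 mm over their backs; the gripper's body (75 mm by 188 mm) begins 65 mm behind the grasp point.
Start: joints at [1.019, 0.13, 1.488, -0, 1.523, -0.085], TCP at [0.27, 0.536, 0.233] pointing down, gripper open.
Joint ranges: [-2.96, 2.96], [-0.89, 2.26], [0.02, 2.5], [-1.34, 4.48], [0, 2.73], [-2.66, 2.66]. Speed limits (rad/s): [2.39, 2.39, 2.79, 3.14, 3.14, 3.14].

## Interface

Orientations are given as a rotation vector (axis times angle).
In Python, from plant import robot gives the robot as it stands.
- The arm moves only by the tool step_arm, never from a script. Its argument "targets" is a list of rows, each an object of numbers: "tx", "ty", "tz": the shift along the tool's x, y, z in mm; "ax", "ay", "az": the turn, a rotation vector about the tool's x, y, z in rad; "grip": the closure in counts, from 0 (fully open) to 255 (shut). In form: [{"tx": .., "ty": .., "tz": .., "ax": .., "ay": .., "az": .., "grip": ..}, ...]. A call has 1 to 20 rows; each row shifts and turns the commanded pose from where the row before left it, along the tool's axes as they then stand; what a row does not reach is not made up. A row lasts 1/10 s, in which the tool goes at most 50 mm and 8.59 degrees, less where a joint would pass 70% of its speed; a pose out of reach is approached as far as the arm can. A call with a gripper value outside its range is refused whole. The fingers move at their own pace and stop on an object; "squeeze" is the grip in N (left out, the last holds). Time passes only in rows, so rows that do not move let the fingers close. It gives the time, the measured TCP pose, the force and the opening at its end, in the units of the state.
- robot.read_state(): the state, without advancing time (a new reading comes with each control period).
- robot.read_camera(name): name is "scene" or "top"; returns a dict with "frame" (420x560x3 uint8, blue, green, red), "fx", "fy", "cx", "cy" (pixels), "R" (3x3) and "t" (3): a world point X has camera coordinates R X + t. Camera axes: x right, y down, z forward; pixel columns grow to the right and rows downward; lengths in m; the calibration is good to about 2 mm. A picture is of the moment at which its call begins. There is no depth.
- robot.close_job(): hands the job in, once; it reports no verdict.
The state is a dict: "t": time; "q": joint angles; "dq": joint speeds; "joint_torque": joint torques, N m; "tool_pos": TCP position; "orientation": TCP orientation; "force": force on the tool from outside, world axes, zero at the start; "wrist_torque": the same for the moment, N m; "opening": finger opening in m.
Only numpy, scipy, OpenCV 4.12 (cv2) and the standard library are available. Lean on these libraries where they do the work, as an engineer would, in place of code of your own. Each camera call takes 0.05 s, during which the arm holds its last target.

## Working session

There is one attempt and no reset: what is moved stays moved. The work goes in short steps, Python scripts to look and compute and a tool call to move; the robot and the scene stay as the last step left them, time stands still between calls to the robot, and variables do not carry over. Pictures are saved under pics/ and viewed, and the job is handed in when it is done.

Besides the shell and the picture viewer there is one more tool, called after "Emit:" as a command line: name --argument value ..., lists and objects as JSON in quotes. step_arm: Moves the arm, as the interface text tells. Its arguments: {"type":"object","properties":{"targets":{"type":"array"},"squeeze":{"type":"number"}},"required":["targets"]}

```bash
mkdir -p pics; ls
python3 - <<'E'
from plant import robot
import cv2
s=robot.read_state(); print(s)
for n in("scene","top"):
    c=robot.read_camera(n); cv2.imwrite(f"pics/{n}0.png",c["frame"]); print(n,c["fx"],c["fy"],c["cx"],c["cy"],c["R"],c["t"])
E
```

```text
pics
{'t': 0.0, 'q': array([ 1.01863546e+00,  1.31196511e-01,  1.48929927e+00, -3.86925443e-05,
        1.52299856e+00, -8.53830704e-02]), 'dq': array([ 0.00020583,  0.00219012, -0.00022226,  0.00179917,  0.00027649,
        0.00143173]), 'joint_torque': array([-9.54774841e-04, -5.59856379e+01, -4.91742218e+01,  7.65349274e-02,
        3.60550289e-02, -7.88396915e-05]), 'tool_pos': array([0.26969568, 0.53534393, 0.23155534]), 'orientation': array([-7.26442032e-01, -3.05587375e+00,  2.85519984e-03]), 'force': array([-0.17588097, -0.10749452, -0.36871431]), 'wrist_torque': array([ 0.01754121, -0.00319137, -0.00653125]), 'opening': 0.09294995254481887}
scene 513.2012309445483 513.2012309445483 279.9055578313196 215.17023685712755 [[-0.81214534  0.5833772  -0.00953886]
 [ 0.36691809  0.49795503 -0.78575563]
 [-0.45364199 -0.64164775 -0.6184635 ]] [ 0.38959609 -0.09893434  1.76686629]
top 399.31952497981047 399.31952497981047 281.3768403894905 208.796188063883 [[ 0.01185771 -0.99984521  0.01299803]
 [-0.98883373 -0.01365627 -0.14839596]
 [ 0.14855049 -0.01109325 -0.9888426 ]] [-0.02917297  0.49909602  1.23666866]
```

View pics/scene0.png

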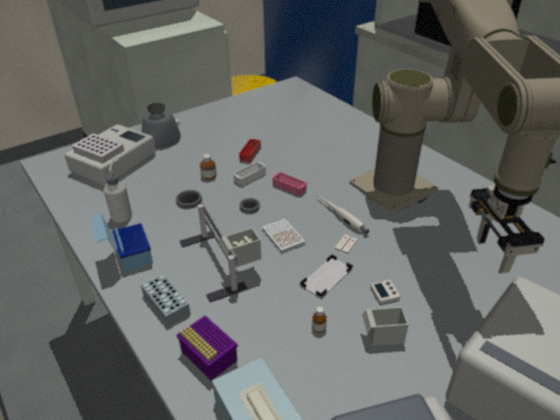

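View pics/top0.png

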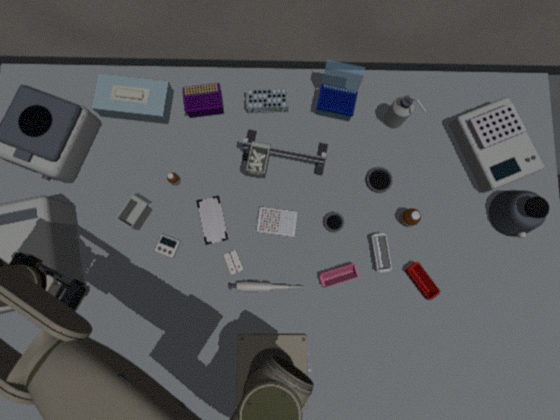

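Top view shows these candidates:
- **Trough:** white (381,252), pink (338,275) and red (423,280). I choose white.
- **Bottles:** large amber (411,216) and small amber (173,178). The grey flask (400,112) is no part of the job.
- **Stands:** large (379,180), small (334,221).
- **Bins:** loose empty one (135,210), hung one (257,158).
- **Nest:** (212,220).
- **Plate:** (277,221), to be left alone.

Next, close crops.

```bash
cat > h.py <<'E'
import numpy as np,cv2
from plant import robot
def cam(n): return robot.read_camera(n)
def proj(c,X):
    p=c["R"]@np.array(X,float)+c["t"]; return np.array([c["fx"]*p[0]/p[2]+c["cx"],c["fy"]*p[1]/p[2]+c["cy"]])
def ray(c,uv):
    d=c["R"].T@np.array([(uv[0]-c["cx"])/c["fx"],(uv[1]-c["cy"])/c["fy"],1.]); o=-c["R"].T@c["t"]; return o,d
def onz(c,uv,z):
    o,d=ray(c,uv); return o+d*(z-o[2])/d[2]
def crop(img,u0,v0,u1,v1,k):
    return cv2.resize(img[v0:v1,u0:u1],None,fx=k,fy=k,interpolation=cv2.INTER_CUBIC)
E
python3 - <<'E'
from h import *
t=cv2.imread("pics/top0.png"); s=cv2.imread("pics/scene0.png")
cv2.imwrite("pics/t_right.png",crop(t,310,150,450,310,4)[:600])
cv2.imwrite("pics/t_left.png",crop(t,110,125,350,265,3))
cv2.imwrite("pics/s_a.png",crop(s,140,130,310,260,4))
cv2.imwrite("pics/s_b.png",crop(s,190,190,420,360,3))
E
```

```text
(no output)
```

View pics/t_right.png

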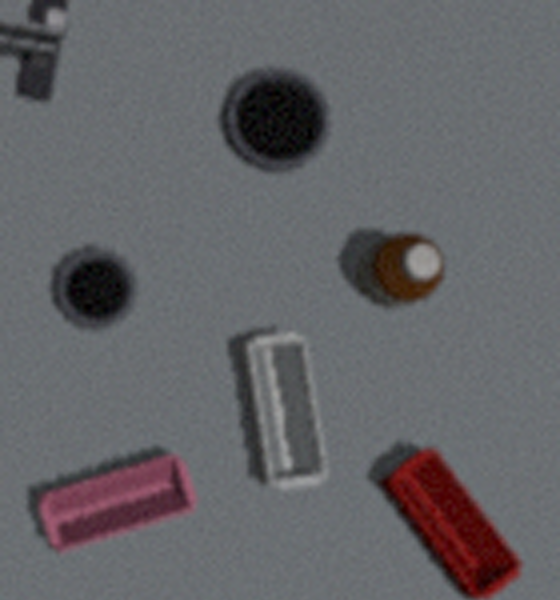

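View pics/t_left.png

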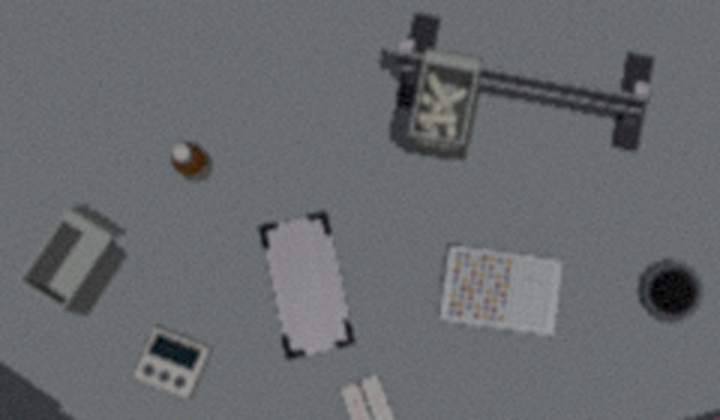

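View pics/s_a.png

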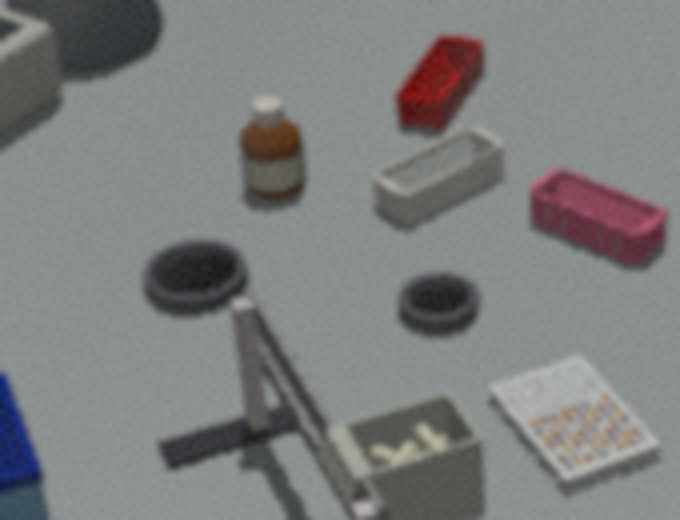

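View pics/s_b.png

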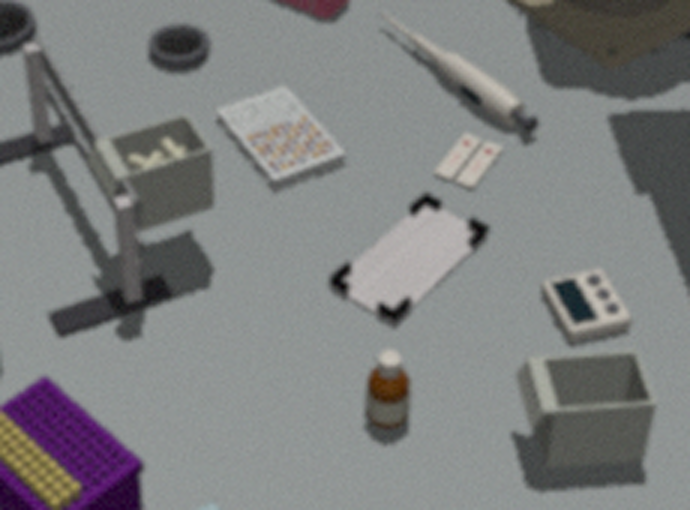

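Crops confirm the choices: the white trough sits at top px (381,252), the amber bottles have white caps, the loose bin is empty and the nest has black corners. Next I measure.

Run:
```python
from h import *
T=cam("top");S=cam("scene")
t=T["frame"];s=S["frame"]
k=6
cv2.imwrite("pics/bin_top.png",crop(t,110,185,165,235,10)); cv2.imwrite("pics/bin_sc.png",crop(s,350,295,420,355,9))
cv2.imwrite("pics/rail_top.png",crop(t,232,125,332,180,8)); cv2.imwrite("pics/tr_top.png",crop(t,362,226,402,280,10))
def comp(mask,uv,r=25):
    n,l,st,ce=cv2.connectedComponentsWithStats(mask.astype(np.uint8))
    best=None
    for i in range(1,n):
        d=np.hypot(*(ce[i]-uv))
        if d<r and st[i,4]>12 and (best is None or st[i,4]>st[best,4]): best=i
    return (l==best).astype(np.uint8),ce[best],st[best]
# bottles: amber
for nm,c,uvs in (("top",T,[(411,216),(173,178)]),("scene",S,[(208,166),(319,320)])):
    f=c["frame"].astype(int); m=(f[...,2]-f[...,0]>35)&(f[...,2]>1.25*f[...,1])&(f[...,1]>1.1*f[...,0])
    w=(f.min(2)>150)
    for uv in uvs:
        try:
            _,ce,st=comp(m,uv,12); print(nm,"amber",ce,st)
        except Exception as e: print(e)
        try:
            _,ce,st=comp(w,uv,14); print(nm,"white",ce,st)
        except Exception as e: print(e)
# stands: dark
f=t.astype(int)
for nm,c,uvs in (("top",T,[(379,180),(334,221)]),("scene",S,[(188,198),(249,205)])):
    g=cv2.GaussianBlur(c["frame"],(3,3),0).max(2)
    for uv in uvs:
      for th in (40,60,75):
        try:
            m,ce,st=comp(g<th,uv,12); 
            ct=max(cv2.findContours(m,cv2.RETR_EXTERNAL,cv2.CHAIN_APPROX_NONE)[0],key=cv2.contourArea)
            print(nm,"stand",th,cv2.fitEllipse(ct),st)
        except Exception as e: print(th,"none")
```

```text
top amber [409.46 217.77] [404 209  16  16 100]
top white [[[279.49673005 209.49388958]
  [413.         215.        ]
  [415.         217.        ]
  [292.         235.        ]
  [375.5        235.        ]
  [235.         253.        ]
  [379.         253.5       ]
  [238.         260.        ]
  [232.         265.        ]
  [381.         265.        ]
  [229.         266.        ]
  [240.5        268.        ]
  [384.         270.        ]
  [386.         270.        ]
  [232.5        272.        ]
  [255.         287.        ]
  [257.         287.        ]
  [260.         287.        ]
  [264.5        287.        ]
  [268.         287.        ]]] [[[     0      0    560    420 235172]
  [   413    215      1      1      1]
  [   414    217      3      1      3]
  [   292    235      1      1      1]
  [   375    235      2      1      2]
  [   235    253      1      1      1]
  [   379    253      1      2      2]
  [   238    260      1      1      1]
  [   232    265      1      1      1]
  [   381    265      1      1      1]
  [   229    266      1      1      1]
  [   240  
[... 2989 characters left out ...]
  13   7  70]
scene stand 60 ((188.6786346435547, 197.25808715820312), (9.804038047790527, 19.646240234375), 81.65540313720703) [179 192  20  11 172]
scene stand 75 ((188.53501892089844, 199.36094665527344), (15.926840782165527, 22.80925750732422), 81.91587829589844) [178 191  23  17 312]
scene stand 40 ((250.73574829101562, 204.36524963378906), (3.0494792461395264, 6.70138692855835), 85.7001724243164) [247 203   8   4  22]
scene stand 60 ((249.28271484375, 203.8816375732422), (6.46804141998291, 13.764286041259766), 85.99417877197266) [243 201  14   7  83]
scene stand 75 ((249.3977813720703, 206.03884887695312), (12.911443710327148, 16.94371795654297), 87.5571517944336) [241 200  18  13 190]
```

View pics/bin_top.png

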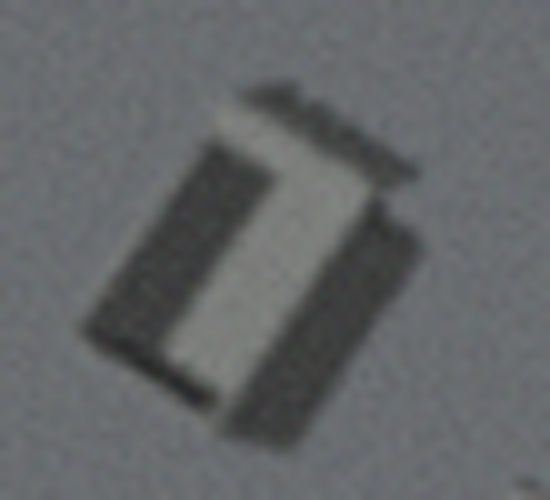

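View pics/bin_sc.png

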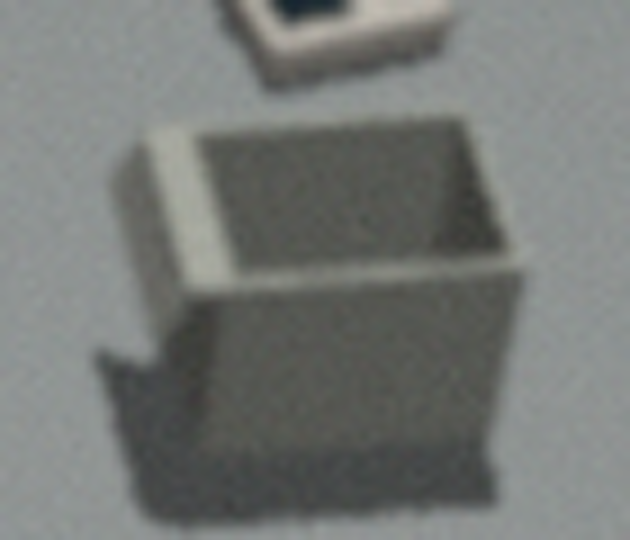

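View pics/rail_top.png

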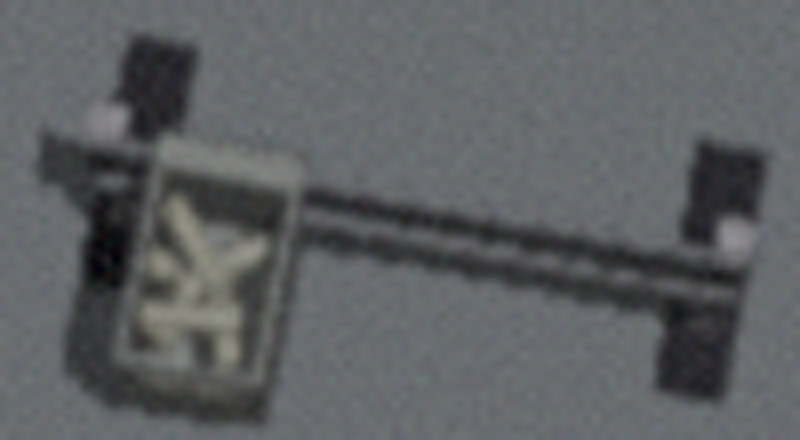

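View pics/tr_top.png

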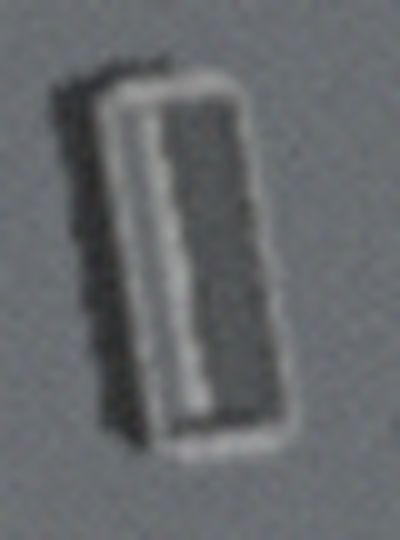

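Top crop of the bin: the lip is at the upper-right end, (215,125)-(370,190) in the 10x crop, so bin +x points to about -0.6 rad. The rail slopes about -0.18 rad. The white trough's rim is clear. Now zoomed scene views for the rail and nest.

Run:
```python
from h import *
T=cam("top");S=cam("scene")
print("camT",-T["R"].T@T["t"],"camS",-S["R"].T@S["t"])
f=lambda z,uv,c: onz(c,uv,z).round(4)
# bottles via caps
print("L scene cap top center z~.078", f(.078,(206.5,156),S), "S", f(.066,(319.5,310),S))
tl=crop(T["frame"],395,200,430,232,12);cv2.imwrite("pics/bl.png",tl)
cv2.imwrite("pics/bs.png",crop(T["frame"],155,160,190,192,12))
cv2.imwrite("pics/rail_sc.png",crop(S["frame"],175,195,270,305,7)[:,:])
cv2.imwrite("pics/nest_top.png",crop(T["frame"],190,190,235,250,10))
for nm,uv,uv2 in (("L",(378,179.4),(188.5,198)),("S",(333,221.6),(249.4,204.5))):
    print("stand",nm,f(.012,uv,T),f(.016,uv2,S))
```

```text
camT [ 0.31016117 -0.00863398  1.29731368] camS [1.1542342  0.95568916 1.0187204 ]
L scene cap top center z~.078 [ 0.4757 -0.4424  0.078 ] S [0.5952 0.3267 0.066 ]
stand L [ 0.6058 -0.3409  0.012 ] [ 0.6087 -0.3387  0.016 ]
stand S [ 0.4636 -0.1911  0.012 ] [ 0.4658 -0.1889  0.016 ]
```

View pics/rail_sc.png

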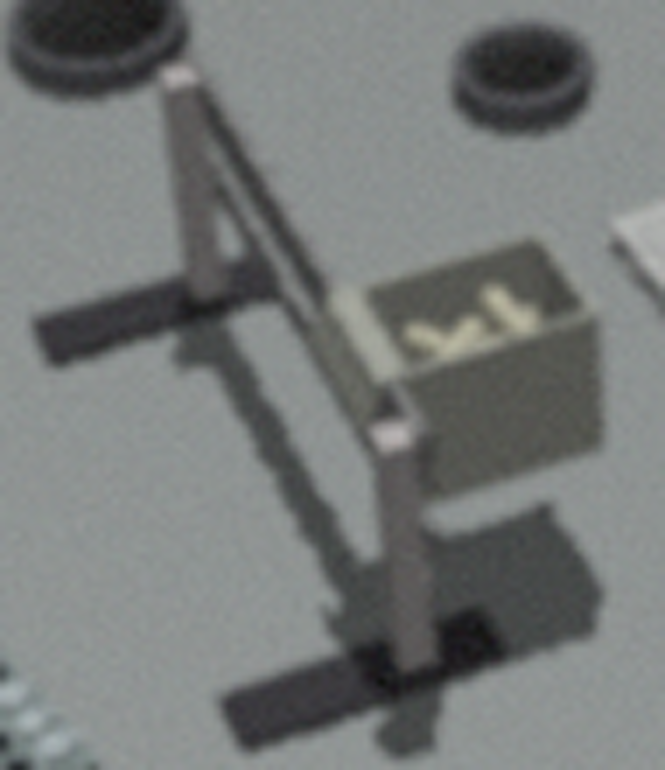

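View pics/bl.png

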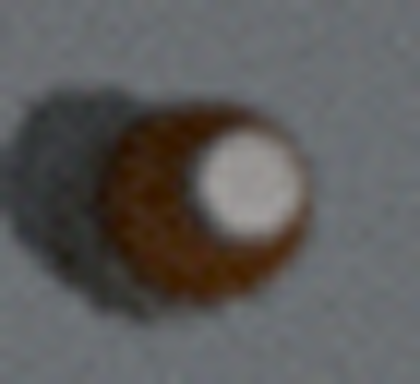

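View pics/bs.png

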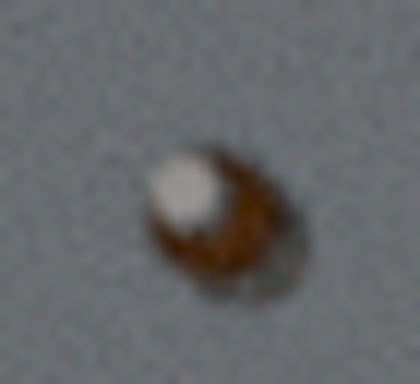

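View pics/nest_top.png

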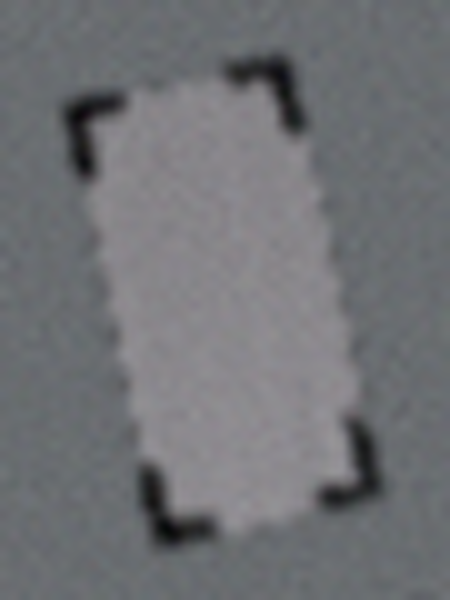

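Run:
```python
from h import *
T=cam("top");S=cam("scene")
def P(c,off,k,pts,z): return np.array([onz(c,(off[0]+(x+.5)/k-.5,off[1]+(y+.5)/k-.5),z)[:2] for x,y in pts]).round(4)
print("L",P(T,(395,200),12,[(248,184)],.084),"S",P(T,(155,160),12,[(187,188)],.07))
for n,a in (("trough",P(T,(362,226),10,[(98,100),(232,72),(297,430),(160,455)],.032)),("nest",P(T,(190,190),10,[(68,100),(290,58),(380,490),(165,540)],.014))):
    d=(a[0]+a[1]-a[2]-a[3]); print(n,a.mean(0),"yaw",np.arctan2(d[1],d[0]),"L",np.hypot(*(a[0]-a[3])),np.hypot(*(a[1]-a[2])),"W",np.hypot(*(a[0]-a[1])),np.hypot(*(a[2]-a[3])))
b=P(T,(110,185),10,[(217,122),(370,192),(218,408),(82,328)],.07); print("bin top bl br fr fl\n",b)
b=P(S,(350,295),9,[(150,125),(185,292),(522,268),(467,118)],.07); print("bin scene bl? \n",b)
h=P(T,(232,125),8,[(165,140),(303,165),(262,388),(115,362)],.128); print("hung top bl br fr fl\n",h)
h=P(S,(175,195),7,[(332,290),(387,380),(600,318),(530,240)],.128); print("hung scene\n",h)
print("posts top",P(T,(232,125),8,[(107,118),(735,235)],.13)); print("posts scene",P(S,(175,195),7,[(392,433),(180,75)],.13))
def en(f): 
    l=cv2.createCLAHE(3,(2,2)).apply(cv2.cvtColor(f,cv2.COLOR_BGR2GRAY)); return l
cv2.imwrite("pics/r1.png",crop(en(T["frame"]),265,140,332,172,11)); cv2.imwrite("pics/r2.png",crop(en(S["frame"]),195,200,235,245,13))
```

```text
L [[ 0.4792 -0.4346]] S [[0.5962 0.3278]]
trough [ 0.36685 -0.34025] yaw 0.1532531120331515 L 0.1127047913799587 0.1139517880509121 W 0.0440369163316416 0.044186536410992884
nest [0.466275 0.20035 ] yaw 0.24606037347214457 L 0.14708205193020663 0.14441121840078766 W 0.07313391825958736 0.07023873575172038
bin top bl br fr fl
 [[0.5259 0.4445]
 [0.5046 0.3958]
 [0.4367 0.4381]
 [0.4609 0.4815]]
bin scene bl? 
 [[0.5031 0.3923]
 [0.5351 0.4395]
 [0.4588 0.4854]
 [0.4326 0.4408]]
hung top bl br fr fl
 [[0.6894 0.0693]
 [0.6804 0.0168]
 [0.5935 0.0307]
 [0.6027 0.086 ]]
hung scene
 [[0.678  0.0129]
 [0.6878 0.0693]
 [0.6046 0.087 ]
 [0.6008 0.0327]]
posts top [[ 0.697   0.0913]
 [ 0.6549 -0.1469]]
posts scene [[ 0.7024  0.097 ]
 [ 0.66   -0.1396]]
```

View pics/r1.png

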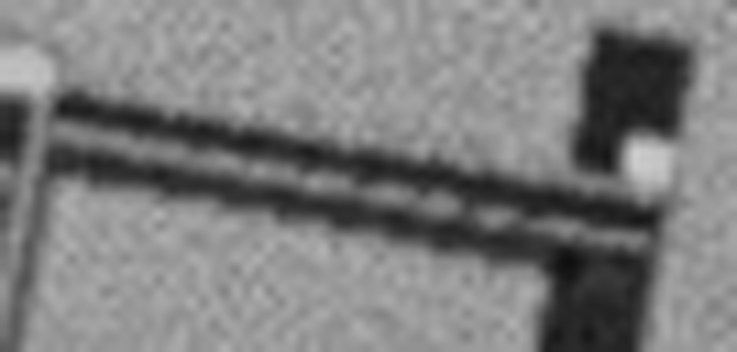

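View pics/r2.png

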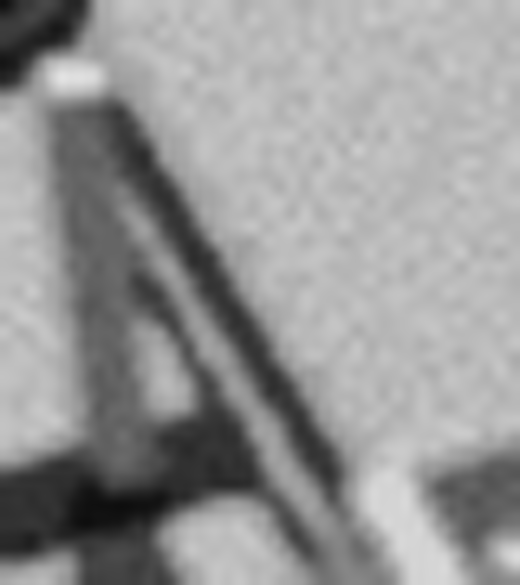

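Run:
```python
from h import *
T=cam("top");S=cam("scene")
def P(c,off,k,pts,z): return np.array([onz(c,(off[0]+(x+.5)/k-.5,off[1]+(y+.5)/k-.5),z)[:2] for x,y in pts]).round(4)
th=-.175;ex=np.array([np.cos(th),np.sin(th)]);ey=np.array([-ex[1],ex[0]])
f=np.array([.660,-.0707])
for n,a in(("T back edge",P(T,(265,140),11,[(65,96),(650,203)],.125)),("S front edge",P(S,(195,200),13,[(120,97),(340,470)],.125))):
    print(n,a,"rel",(a-f)@ex,(a-f)@ey)
# intensity profile across the rail
import scipy.ndimage as nd
g=cv2.cvtColor(T["frame"],cv2.COLOR_BGR2GRAY);gs=cv2.cvtColor(S["frame"],cv2.COLOR_BGR2GRAY)
for n,c,im in(("T",T,g),("S",S,gs)):
    o=[]
    for x in np.arange(-.03,.022,.002):
        v=[nd.map_coordinates(im.astype(float),[[q[1]],[q[0]]],order=1)[0] for y in np.arange(-.05,.05,.004) for q in [proj(c,[*(f+x*ex+y*ey),.125])]]
        o.append((round(x*1e3),int(np.mean(v))))
    print(n,o)
```

```text
T back edge [[ 0.6717  0.0136]
 [ 0.6437 -0.148 ]] rel [-0.00315602 -0.00259248] [ 0.08504951 -0.07895732]
S front edge [[ 0.6531 -0.1326]
 [ 0.6786  0.0065]] rel [0.00398268 0.00487477] [-0.06215592  0.0792593 ]
T [(-30, 104), (-28, 96), (-26, 81), (-24, 64), (-22, 55), (-20, 54), (-18, 65), (-16, 78), (-14, 86), (-12, 79), (-10, 64), (-8, 51), (-6, 49), (-4, 61), (-2, 79), (0, 96), (2, 104), (4, 105), (6, 106), (8, 107), (10, 108), (12, 107), (14, 107), (16, 108), (18, 108), (20, 108)]
S [(-30, 141), (-28, 141), (-26, 142), (-24, 142), (-22, 142), (-20, 142), (-18, 142), (-16, 142), (-14, 142), (-12, 142), (-10, 142), (-8, 141), (-6, 140), (-4, 139), (-2, 136), (0, 128), (2, 112), (4, 90), (6, 71), (8, 66), (10, 74), (12, 90), (14, 102), (16, 103), (18, 94), (20, 85)]
```

```bash
cat >> h.py <<'E'
from scipy.spatial.transform import Rotation as Ro
def go(x,y,z,ya=None):
    """tool-frame deltas: turn az first (in place), then shift"""
    s=robot.read_state(); R=Ro.from_rotvec(s["orientation"]).as_matrix()
    a=np.arctan2(R[1,1],R[0,1]); az=0
    if ya is not None: az=-(ya-a); az=(az+np.pi)%(2*np.pi)-np.pi
    R2=R@Ro.from_rotvec([0,0,az]).as_matrix()
    d=R2.T@(np.array([x,y,z])-s["tool_pos"])*1e3
    print("t",s["t"],"pos",s["tool_pos"].round(4),"yang",round(a,3),"tilt",np.arccos(-R[2,2]).round(4),"q6",s["q"][5].round(2),"open",round(s["opening"],4),"F",s["force"].round(1))
    print("az",round(az,3),"shift mm",d.round(1))
E
python3 -c "
from h import *
go(.479,.4417,.14,1.031);go(.479,.4417,.045,1.031)"
```

```text
t 0.5 pos [0.27   0.5358 0.2326] yang 1.104 tilt 0.0001 q6 -0.09 open 0.0929 F [ 0.3 -0.   0.3]
az 0.073 shift mm [-227.6   26.7   92.6]
t 0.5 pos [0.27   0.5358 0.2326] yang 1.104 tilt 0.0001 q6 -0.09 open 0.0929 F [ 0.3 -0.   0.3]
az 0.073 shift mm [-227.6   26.7  187.6]
```

Emit:
step_arm --targets '[{"az": 0.073},{"tx": -30,"ty": 4,"tz": 12},{"tx": -40,"ty": 5,"tz": 15},{"tx": -40,"ty": 5,"tz": 15},{"tx": -40,"ty": 5,"tz": 15},{"tx": -40,"ty": 5,"tz": 15},{"tx": -37.6,"ty": 2.7,"tz": 20.6},{"tx": 0},{"tx": 0}]' --squeeze 15

```text
schema error: expected keys tx, ty, tz, ax, ay, az, grip
```

```bash
python3 -c "
from h import *
go(.479,.4417,.045,1.031)
T=cam('top');S=cam('scene');cv2.imwrite('pics/g1t.png',crop(T['frame'],90,150,190,240,6));cv2.imwrite('pics/g1s.png',crop(S['frame'],310,220,450,360,4))"
```

```text
t 0.5 pos [0.27   0.5358 0.2326] yang 1.104 tilt 0.0001 q6 -0.09 open 0.0929 F [ 0.3 -0.   0.3]
az 0.073 shift mm [-227.6   26.7  187.6]
```

View pics/g1t.png

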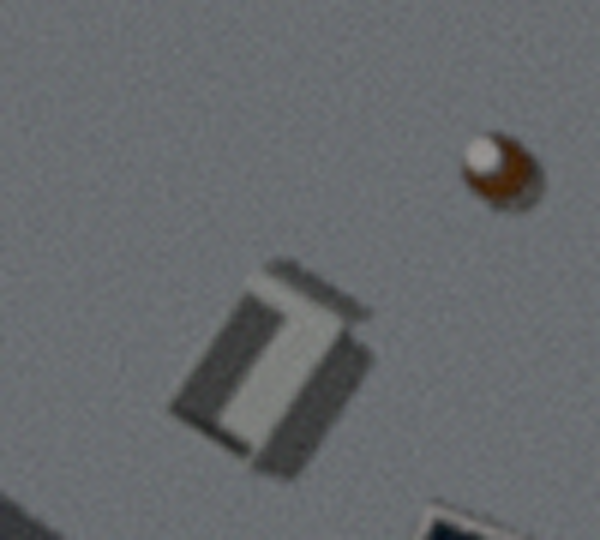

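View pics/g1s.png

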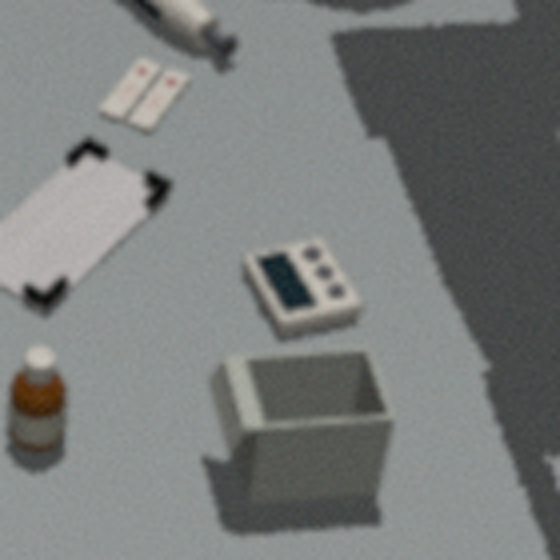

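All keys are needed in each row; the arm did not move and the pictures still show the bin free.

Emit:
step_arm --targets '[{"tx": 0,"ty": 0,"tz": 0,"ax": 0,"ay": 0,"az": 0.073,"grip": 0},{"tx": -30,"ty": 4,"tz": 12,"ax": 0,"ay": 0,"az": 0,"grip": 0},{"tx": -40,"ty": 5,"tz": 15,"ax": 0,"ay": 0,"az": 0,"grip": 0},{"tx": -40,"ty": 5,"tz": 15,"ax": 0,"ay": 0,"az": 0,"grip": 0},{"tx": -40,"ty": 5,"tz": 15,"ax": 0,"ay": 0,"az": 0,"grip": 0},{"tx": -40,"ty": 5,"tz": 15,"ax": 0,"ay": 0,"az": 0,"grip": 0},{"tx": -37.6,"ty": 2.7,"tz": 20.6,"ax": 0,"ay": 0,"az": 0,"grip": 0},{"tx": 0,"ty": 0,"tz": 0,"ax": 0,"ay": 0,"az": 0,"grip": 0},{"tx": 0,"ty": 0,"tz": 0,"ax": 0,"ay": 0,"az": 0,"grip": 0}]' --squeeze 15

```text
t: 1.5
tool_pos: [0.4792, 0.4408, 0.139]
orientation: [-0.84, -3.026, 0.002]
force: [0.1, 0.5, 0.6]
opening: 0.0929
```

```bash
python3 -c "
from h import *
go(.479,.4417,.045,1.031)
T=cam('top');S=cam('scene');cv2.imwrite('pics/g2t.png',crop(T['frame'],90,150,190,240,6));cv2.imwrite('pics/g2s.png',crop(S['frame'],310,220,450,360,4))"
```

```text
t 1.5 pos [0.4792 0.4408 0.139 ] yang 1.029 tilt 0.0019 q6 -0.36 open 0.0929 F [0.1 0.5 0.6]
az -0.002 shift mm [ 0.6  0.8 94. ]
```

View pics/g2t.png

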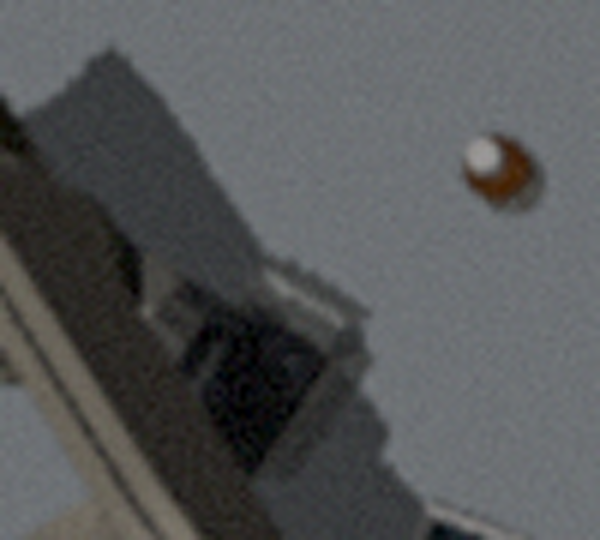

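View pics/g2s.png

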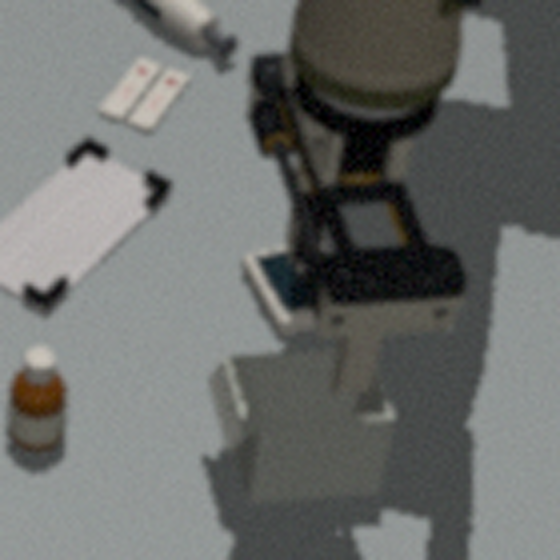

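```bash
python3 -c "
from h import *
S=cam('scene');s=robot.read_state();R=Ro.from_rotvec(s['orientation']).as_matrix();p=s['tool_pos']
f=S['frame'].copy();f=crop(f,340,270,440,350,8)
for dy in (.0465,.064):
  for dx in (-.0075,.0075):
    q=proj(S,p+R@np.array([dx,dy,.014]));q=((q-[340,270])+.5)*8-.5;cv2.circle(f,tuple(int(v) for v in q),3,(0,0,255),-1);print(q)
cv2.imwrite('pics/g3s.png',f)"
```

```text
[431.32939746 372.73516004]
[483.92266027 368.92442302]
[447.6205493  421.34771335]
[500.83553805 417.45229941]
```

View pics/g3s.png

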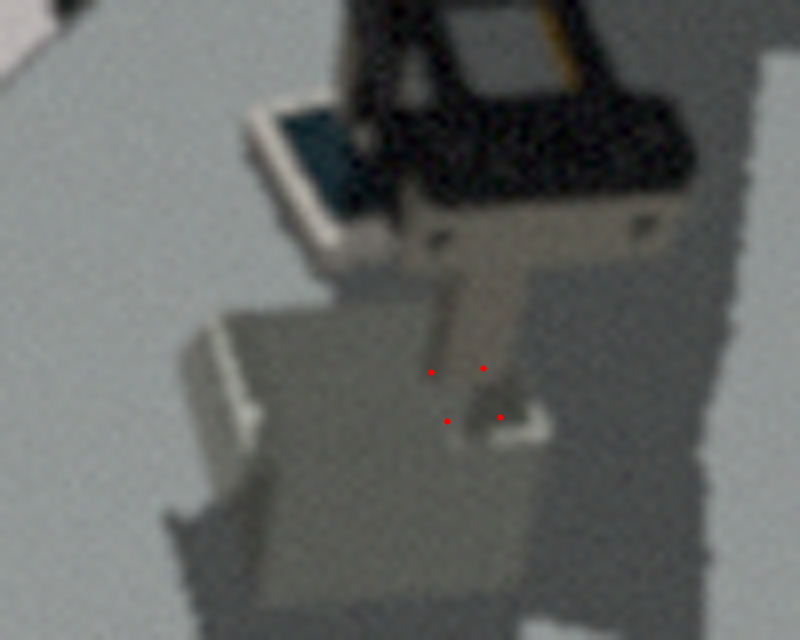

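The finger shows where the projection predicts it, with its tip near (470,400) in the crop. Descend and grip.

Emit:
step_arm --targets '[{"tx": 0,"ty": 0,"tz": 30,"ax": 0,"ay": 0,"az": 0,"grip": 0},{"tx": 0,"ty": 0,"tz": 30,"ax": 0,"ay": 0,"az": 0,"grip": 0},{"tx": 0,"ty": 0,"tz": 20,"ax": 0,"ay": 0,"az": 0,"grip": 0},{"tx": 0,"ty": 0,"tz": 14,"ax": 0,"ay": 0,"az": 0,"grip": 0},{"tx": 0,"ty": 0,"tz": 0,"ax": 0,"ay": 0,"az": 0,"grip": 0},{"tx": 0,"ty": 0,"tz": 0,"ax": 0,"ay": 0,"az": 0,"grip": 255},{"tx": 0,"ty": 0,"tz": 0,"ax": 0,"ay": 0,"az": 0,"grip": 255},{"tx": 0,"ty": 0,"tz": 0,"ax": 0,"ay": 0,"az": 0,"grip": 255},{"tx": 0,"ty": 0,"tz": 0,"ax": 0,"ay": 0,"az": 0,"grip": 255},{"tx": 0,"ty": 0,"tz": 0,"ax": 0,"ay": 0,"az": 0,"grip": 255},{"tx": 0,"ty": 0,"tz": 0,"ax": 0,"ay": 0,"az": 0,"grip": 255}]' --squeeze 15

```text
t: 2.75
tool_pos: [0.4792, 0.4419, 0.0465]
orientation: [0.838, 3.027, 0.001]
force: [0.1, -0.3, 3.2]
opening: 0.0557
```

```bash
python3 -c "
from h import *
go(.479,.4417,.045,1.031)"
```

```text
t 2.75 pos [0.4792 0.4419 0.0465] yang 1.031 tilt 0.0007 q6 -0.36 open 0.0557 F [ 0.1 -0.3  3.2]
az -0.0 shift mm [ 0.1 -0.3  1.5]
```

Opening of 55.7 mm matches the 56 mm bin, so it is gripped. Lift, then work out the transfer to above the rail.

Emit:
step_arm --targets '[{"tx": 0,"ty": 0,"tz": -20,"ax": 0,"ay": 0,"az": 0,"grip": 255},{"tx": 0,"ty": 0,"tz": -40,"ax": 0,"ay": 0,"az": 0,"grip": 255},{"tx": 0,"ty": 0,"tz": -45,"ax": 0,"ay": 0,"az": 0,"grip": 255},{"tx": 0,"ty": 0,"tz": -45,"ax": 0,"ay": 0,"az": 0,"grip": 255},{"tx": 0,"ty": 0,"tz": -30,"ax": 0,"ay": 0,"az": 0,"grip": 255},{"tx": 0,"ty": 0,"tz": 0,"ax": 0,"ay": 0,"az": -0.12,"grip": 255},{"tx": 0,"ty": 0,"tz": 0,"ax": 0,"ay": 0,"az": -0.12,"grip": 255},{"tx": 0,"ty": 0,"tz": 0,"ax": 0,"ay": 0,"az": -0.125,"grip": 255},{"tx": 0,"ty": 0,"tz": 0,"ax": 0,"ay": 0,"az": 0,"grip": 255}]'

```text
t: 3.65
tool_pos: [0.4788, 0.4415, 0.2256]
orientation: [-0.271, -3.129, 0.001]
force: [0.4, 0.1, -1.1]
opening: 0.0558
```

```bash
python3 -c "
from h import *
go(.6177,-.0632,.225,1.396)"
```

```text
t 3.65 pos [0.4788 0.4415 0.2256] yang 1.398 tilt 0.0009 q6 -0.73 open 0.0558 F [ 0.4  0.1 -1.1]
az 0.002 shift mm [-224.6 -472.9    0.7]
```

Emit:
step_arm --targets '[{"tx": -8,"ty": -16,"tz": 0,"ax": 0,"ay": 0,"az": 0,"grip": 255},{"tx": -18,"ty": -38,"tz": 0,"ax": 0,"ay": 0,"az": 0,"grip": 255},{"tx": -20,"ty": -42,"tz": 0,"ax": 0,"ay": 0,"az": 0,"grip": 255},{"tx": -20,"ty": -42,"tz": 0,"ax": 0,"ay": 0,"az": 0,"grip": 255},{"tx": -20,"ty": -42,"tz": 0,"ax": 0,"ay": 0,"az": 0,"grip": 255},{"tx": -20,"ty": -42,"tz": 0,"ax": 0,"ay": 0,"az": 0,"grip": 255},{"tx": -20,"ty": -42,"tz": 0,"ax": 0,"ay": 0,"az": 0,"grip": 255},{"tx": -20,"ty": -42,"tz": 0,"ax": 0,"ay": 0,"az": 0,"grip": 255},{"tx": -20,"ty": -42,"tz": 0,"ax": 0,"ay": 0,"az": 0,"grip": 255},{"tx": -20,"ty": -42,"tz": 0,"ax": 0,"ay": 0,"az": 0,"grip": 255},{"tx": -20,"ty": -42,"tz": 0,"ax": 0,"ay": 0,"az": 0,"grip": 255},{"tx": -12,"ty": -25,"tz": 0,"ax": 0,"ay": 0,"az": 0,"grip": 255},{"tx": -6.6,"ty": -15.9,"tz": 0,"ax": 0,"ay": 0,"az": 0,"grip": 255},{"tx": 0,"ty": 0,"tz": 0,"ax": 0,"ay": 0,"az": 0,"grip": 255},{"tx": 0,"ty": 0,"tz": 0,"ax": 0,"ay": 0,"az": 0,"grip": 255}]'

```text
t: 5.15
tool_pos: [0.6175, -0.0626, 0.2258]
orientation: [-0.277, -3.129, -0.001]
force: [-0.1, 0.2, -1.6]
opening: 0.0559
```

```bash
python3 -c "
from h import *
go(.6177,-.0632,.15,1.396)
T=cam('top');S=cam('scene');cv2.imwrite('pics/h1t.png',crop(T['frame'],235,110,335,185,8));cv2.imwrite('pics/h1s.png',crop(S['frame'],170,150,290,270,5))"
```

```text
t 5.15 pos [ 0.6175 -0.0626  0.2258] yang 1.394 tilt 0.0009 q6 -1.58 open 0.0559 F [-0.1  0.2 -1.6]
az -0.002 shift mm [-0.3 -0.6 75.8]
```

View pics/h1t.png

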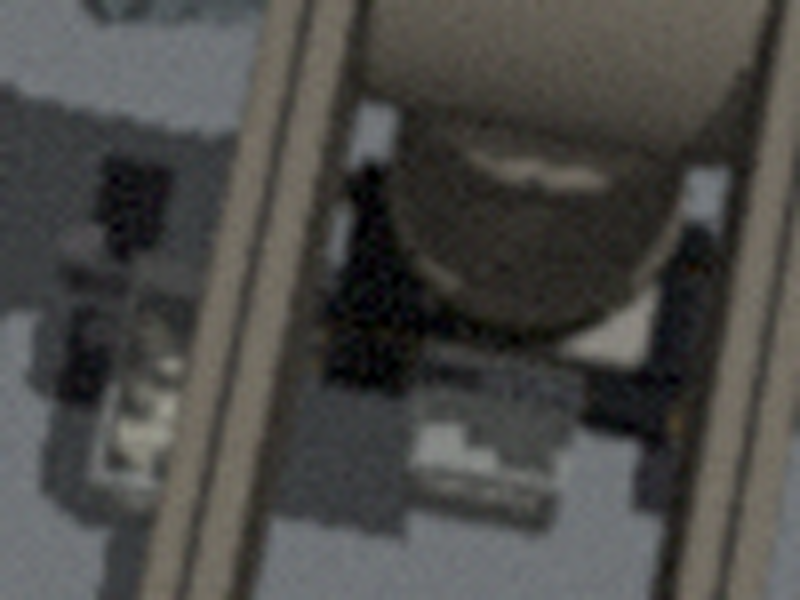

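View pics/h1s.png

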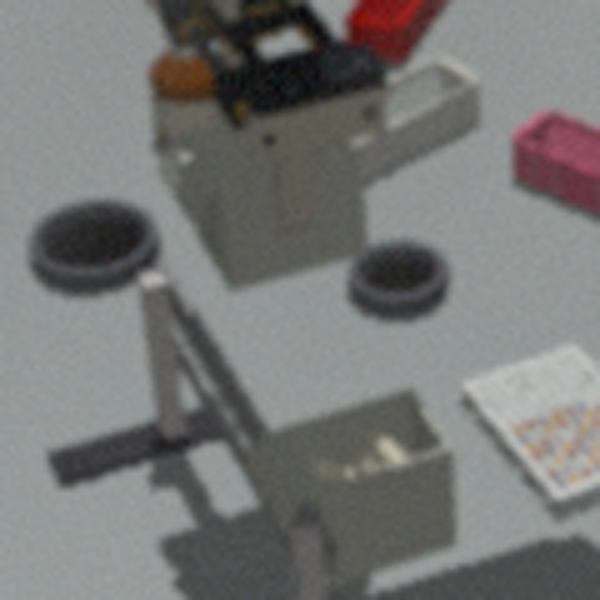

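The bin is held level above the free stretch; in the scene view its lip is at left (165,155). I lower it until the lip tip is about 12 mm above the rail and compare there.

Emit:
step_arm --targets '[{"tx": 0,"ty": -0.6,"tz": 20,"ax": 0,"ay": 0,"az": -0.002,"grip": 255},{"tx": 0,"ty": 0,"tz": 30,"ax": 0,"ay": 0,"az": 0,"grip": 255},{"tx": 0,"ty": 0,"tz": 25,"ax": 0,"ay": 0,"az": 0,"grip": 255},{"tx": 0,"ty": 0,"tz": 15,"ax": 0,"ay": 0,"az": 0,"grip": 255},{"tx": 0,"ty": 0,"tz": 0,"ax": 0,"ay": 0,"az": 0,"grip": 255},{"tx": 0,"ty": 0,"tz": 0,"ax": 0,"ay": 0,"az": 0,"grip": 255}]'

```text
t: 5.85
tool_pos: [0.6181, -0.063, 0.1369]
orientation: [0.27, 3.129, 0.0]
force: [-0.1, -0.2, -1.1]
opening: 0.0561
```

```bash
python3 -c "
from h import *
go(.6177,-.0632,.107,1.396)
T=cam('top');S=cam('scene')
s=robot.read_state();p=s['tool_pos'];R=Ro.from_rotvec(s['orientation']).as_matrix()
zt=p[2]+.0235
ex=-R[:,0];ey=R[:,1]
def mark(c,off,k,im,col,X):
    q=(proj(c,X)-off+.5)*k-.5;cv2.circle(im,tuple(int(round(v)) for v in q),2,col,-1)
for n,c,(a,b,e,d),k in(('t',T,(255,110,325,185),8),('s',S,(185,170,265,250),7)):
    im=crop(c['frame'],a,b,e,d,k);cv2.imwrite(f'pics/h2{n}r.png',im)
    for x,y in((-.04,-.028),(-.04,.028),(.04,-.028),(.04,.028),(.0495,.028),(.0495,-.028)):
        mark(c,(a,b),k,im,(0,0,255),np.array([p[0],p[1],zt])+ex*x+ey*y)
    cv2.imwrite(f'pics/h2{n}.png',im)
"
```

```text
t 5.85 pos [ 0.6181 -0.063   0.1369] yang 1.399 tilt 0.0005 q6 -1.58 open 0.0561 F [-0.1 -0.2 -1.1]
az 0.003 shift mm [ 0.4 -0.3 29.9]
```

View pics/h2t.png

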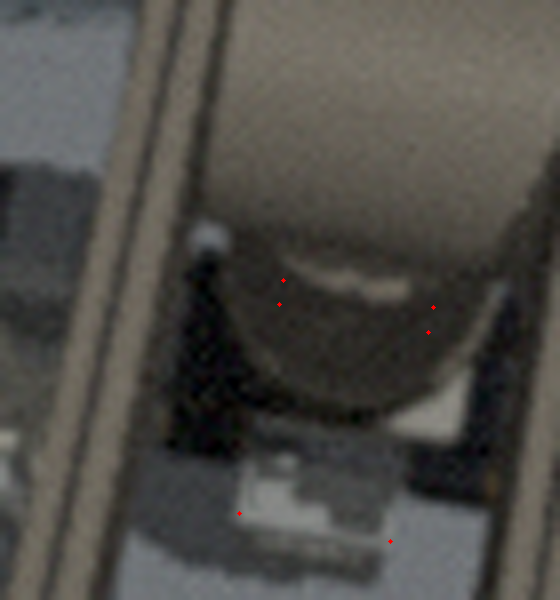

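View pics/h2s.png

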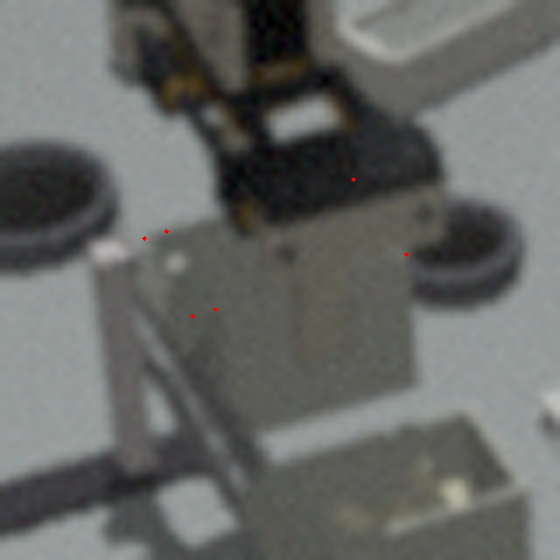

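The red marks in the top view lie right on the bin's front rim, (240,513) and (390,540), so the bin is centred on the TCP. Both views put the strip within about 1 mm of its expected line. I lower it in small steps, 1.5 mm short of home, and watch the force.

Emit:
step_arm --targets '[{"tx": 1.9,"ty": -0.3,"tz": 6,"ax": 0,"ay": 0,"az": 0.003,"grip": 255},{"tx": 0,"ty": 0,"tz": 6,"ax": 0,"ay": 0,"az": 0,"grip": 255},{"tx": 0,"ty": 0,"tz": 6,"ax": 0,"ay": 0,"az": 0,"grip": 255},{"tx": 0,"ty": 0,"tz": 0,"ax": 0,"ay": 0,"az": 0,"grip": 255},{"tx": 0,"ty": 0,"tz": 0,"ax": 0,"ay": 0,"az": 0,"grip": 255}]'

```text
t: 6.45
tool_pos: [0.6156, -0.0636, 0.1175]
orientation: [-0.276, -3.129, -0.0]
force: [0.8, -0.2, -2.1]
opening: 0.0556
```

```bash
python3 -c "
from h import *
go(.6177,-.0632,.1085,1.396)
S=cam('scene');T=cam('top')
cv2.imwrite('pics/h3s.png',crop(S['frame'],190,185,250,245,10));cv2.imwrite('pics/h3t.png',crop(T['frame'],255,110,325,185,8))"
```

```text
t 6.45 pos [ 0.6156 -0.0636  0.1175] yang 1.395 tilt 0.0009 q6 -1.58 open 0.0556 F [ 0.8 -0.2 -2.1]
az -0.001 shift mm [-2.1  0.7  9. ]
```

View pics/h3s.png

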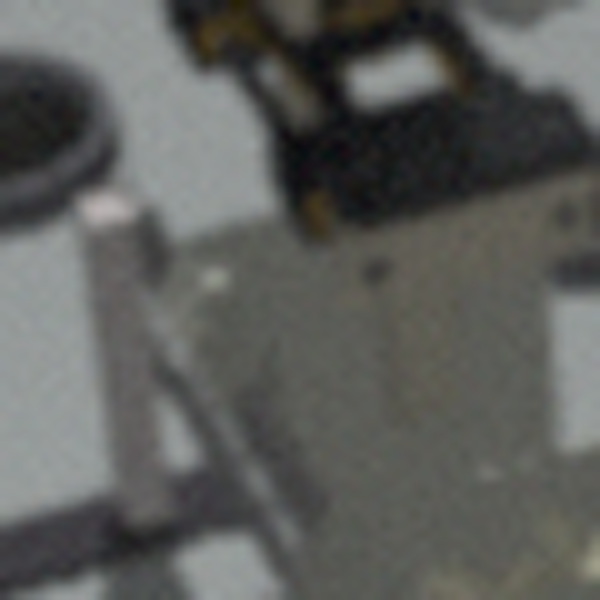

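The lip now covers the upper strip with no contact force. Continue.

Emit:
step_arm --targets '[{"tx": -0.5,"ty": 0.5,"tz": 3,"ax": 0,"ay": 0,"az": 0,"grip": 255},{"tx": 0,"ty": 0,"tz": 3,"ax": 0,"ay": 0,"az": 0,"grip": 255},{"tx": 0,"ty": 0,"tz": 0,"ax": 0,"ay": 0,"az": 0,"grip": 255}]'

```text
t: 6.85
tool_pos: [0.6161, -0.0631, 0.1113]
orientation: [-0.276, -3.129, -0.0]
force: [-1.0, -0.1, -2.0]
opening: 0.0561
```

```bash
python3 -c "
from h import *
go(.6177,-.0632,.1085,1.396)"
```

```text
t 6.85 pos [ 0.6161 -0.0631  0.1113] yang 1.395 tilt 0.001 q6 -1.58 open 0.0561 F [-1.  -0.1 -2. ]
az -0.001 shift mm [-1.6  0.2  2.8]
```

Emit:
step_arm --targets '[{"tx": 0,"ty": 0,"tz": 2,"ax": 0,"ay": 0,"az": 0,"grip": 255},{"tx": 0,"ty": 0,"tz": 1.5,"ax": 0,"ay": 0,"az": 0,"grip": 255},{"tx": 0,"ty": 0,"tz": 0,"ax": 0,"ay": 0,"az": 0,"grip": 255},{"tx": 0,"ty": 0,"tz": 0,"ax": 0,"ay": 0,"az": 0,"grip": 255}]'

```text
t: 7.25
tool_pos: [0.6167, -0.0632, 0.1087]
orientation: [0.276, 3.129, -0.0]
force: [2.0, -0.1, -1.8]
opening: 0.056
```

```bash
python3 -c "
from h import *
go(.6177,-.0632,.1085,1.396)"
```

```text
t 7.25 pos [ 0.6167 -0.0632  0.1087] yang 1.395 tilt 0.0006 q6 -1.58 open 0.056 F [ 2.  -0.1 -1.8]
az -0.001 shift mm [-1.   0.2  0.2]
```

A slight +x push of 2 N shows the slant guiding it; the lip is engaged. Go 1 mm toward the rail and lower a little more.

Emit:
step_arm --targets '[{"tx": -1.2,"ty": 0,"tz": 1,"ax": 0,"ay": 0,"az": 0,"grip": 255},{"tx": 0,"ty": 0,"tz": 1.5,"ax": 0,"ay": 0,"az": 0,"grip": 255},{"tx": 0,"ty": 0,"tz": 0,"ax": 0,"ay": 0,"az": 0,"grip": 255},{"tx": 0,"ty": 0,"tz": 0,"ax": 0,"ay": 0,"az": 0,"grip": 255}]'

```text
t: 7.65
tool_pos: [0.6179, -0.0634, 0.1062]
orientation: [0.276, 3.129, -0.0]
force: [3.1, -1.1, -0.8]
opening: 0.0562
```

```bash
python3 -c "
from h import *
go(.6177,-.0632,.1045,1.396)"
```

```text
t 7.65 pos [ 0.6179 -0.0634  0.1062] yang 1.395 tilt 0.0007 q6 -1.58 open 0.0562 F [ 3.1 -1.1 -0.8]
az -0.001 shift mm [0.3 0.2 1.7]
```

Emit:
step_arm --targets '[{"tx": 0,"ty": 0,"tz": 0,"ax": 0,"ay": 0,"az": 0,"grip": 0},{"tx": 0,"ty": 0,"tz": 0,"ax": 0,"ay": 0,"az": 0,"grip": 0},{"tx": 0,"ty": 0,"tz": 0,"ax": 0,"ay": 0,"az": 0,"grip": 0},{"tx": 0,"ty": 0,"tz": 0,"ax": 0,"ay": 0,"az": 0,"grip": 0},{"tx": 0,"ty": 0,"tz": 0,"ax": 0,"ay": 0,"az": 0,"grip": 0},{"tx": 0,"ty": 0,"tz": 0,"ax": 0,"ay": 0,"az": 0,"grip": 0},{"tx": 0,"ty": 0,"tz": -15,"ax": 0,"ay": 0,"az": 0,"grip": 0},{"tx": 0,"ty": 0,"tz": -35,"ax": 0,"ay": 0,"az": 0,"grip": 0},{"tx": 0,"ty": 0,"tz": -45,"ax": 0,"ay": 0,"az": 0,"grip": 0},{"tx": 0,"ty": 0,"tz": -45,"ax": 0,"ay": 0,"az": 0,"grip": 0},{"tx": 0,"ty": 0,"tz": 0,"ax": 0,"ay": 0,"az": 0,"grip": 0}]'

```text
t: 8.75
tool_pos: [0.6214, -0.064, 0.2565]
orientation: [0.274, 3.115, -0.002]
force: [0.3, -0.2, 1.3]
opening: 0.0929
```

```bash
python3 -c "
from h import *
go(.4785,-.436,.12,.0);go(.4785,-.436,.033,.0)
S=cam('scene');T=cam('top')
cv2.imwrite('pics/h4s.png',crop(S['frame'],180,180,270,270,7));cv2.imwrite('pics/h4t.png',crop(T['frame'],235,110,335,185,8))"
```

```text
t 8.75 pos [ 0.6214 -0.064   0.2565] yang 1.395 tilt 0.0142 q6 -1.58 open 0.0929 F [ 0.3 -0.2  1.3]
az 1.395 shift mm [-371.6 -144.8  135.5]
t 8.75 pos [ 0.6214 -0.064   0.2565] yang 1.395 tilt 0.0142 q6 -1.58 open 0.0929 F [ 0.3 -0.2  1.3]
az 1.395 shift mm [-371.4 -146.   222.5]
```

View pics/h4s.png

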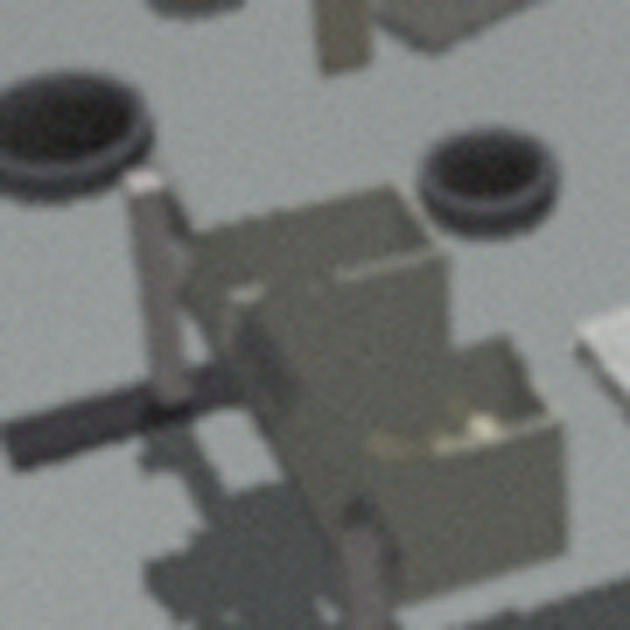

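The bin hangs by its lip beside the other one, level with it: rim corners at (440,250) and (190,235) in the scene crop. Now the large bottle.

```bash
python3 -c "
from h import *
T=cam('top');S=cam('scene')
for z in (.03,.04): print(onz(T,(408.5,218),z))
print(onz(S,(206.5,154.5),.084), onz(S,(208.5,179),.003))
go(.4785,-.436,.15)
cv2.imwrite('pics/h5t.png',crop(T['frame'],235,110,335,185,8))
"
```

```text
[ 0.47629423 -0.43149922  0.03      ]
[ 0.47498332 -0.42816251  0.04      ]
[ 0.47512964 -0.44219608  0.084     ] [ 0.4915558  -0.41470492  0.003     ]
t 8.95 pos [ 0.6171 -0.0633  0.2453] yang 1.395 tilt 0.0013 q6 -1.58 open 0.0929 F [ 0.6 -0.4 -0.5]
az 0 shift mm [  71.2 -391.2   95.4]
```

View pics/h5t.png

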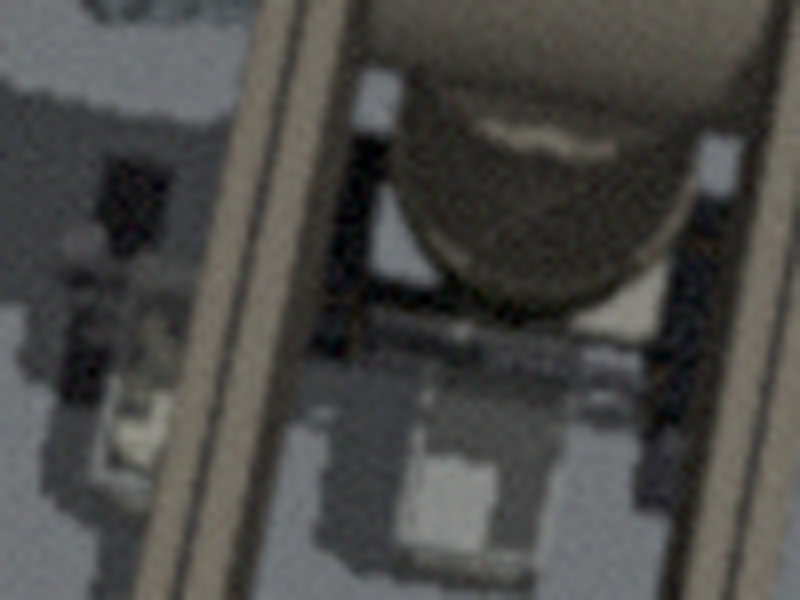

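Several estimates agree on the large bottle at about (0.478, -0.435). The bin still hangs fine in the top view.

Emit:
step_arm --targets '[{"tx": 4,"ty": -20,"tz": 5,"ax": 0,"ay": 0,"az": 0,"grip": 0},{"tx": 8,"ty": -42,"tz": 10,"ax": 0,"ay": 0,"az": 0,"grip": 0},{"tx": 8,"ty": -42,"tz": 10,"ax": 0,"ay": 0,"az": 0,"grip": 0},{"tx": 8,"ty": -42,"tz": 10,"ax": 0,"ay": 0,"az": 0,"grip": 0},{"tx": 8,"ty": -42,"tz": 10,"ax": 0,"ay": 0,"az": 0,"grip": 0},{"tx": 8,"ty": -42,"tz": 10,"ax": 0,"ay": 0,"az": 0,"grip": 0},{"tx": 8,"ty": -42,"tz": 10,"ax": 0,"ay": 0,"az": 0,"grip": 0},{"tx": 8,"ty": -42,"tz": 10,"ax": 0,"ay": 0,"az": 0,"grip": 0},{"tx": 8,"ty": -42,"tz": 10,"ax": 0,"ay": 0,"az": 0,"grip": 0},{"tx": 3,"ty": -35,"tz": 10,"ax": 0,"ay": 0,"az": 0,"grip": 0},{"tx": 0,"ty": 0,"tz": 0,"ax": 0,"ay": 0,"az": 0,"grip": 0},{"tx": 0,"ty": 0,"tz": 0,"ax": 0,"ay": 0,"az": 0,"grip": 0}]'

```text
t: 10.15
tool_pos: [0.4779, -0.4354, 0.1486]
orientation: [-0.278, -3.126, -0.005]
force: [-0.4, -0.5, 0.2]
opening: 0.0929
```

```bash
python3 -c "
from h import *
go(.478,-.435,.033)
S=cam('scene');T=cam('top')
im=np.hstack([crop(S['frame'],170,110,250,200,5),crop(T['frame'],370,170,450,260,5)]);cv2.imwrite('pics/b1.png',im)"
```

```text
t 10.15 pos [ 0.4779 -0.4354  0.1486] yang 1.393 tilt 0.0044 q6 -2.21 open 0.0929 F [-0.4 -0.5  0.2]
az 0 shift mm [ -0.4   0.  115.6]
```

View pics/b1.png

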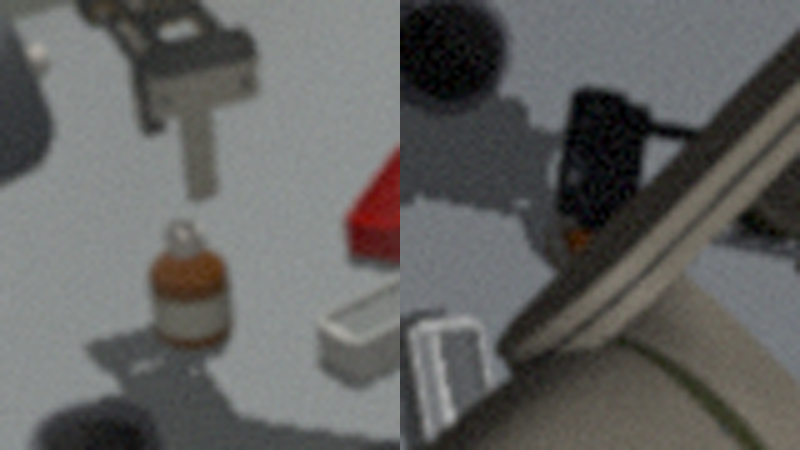

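Scene crop: the near finger (200,150) stands over and in front of the cap (183,235). Descend and grip.

Emit:
step_arm --targets '[{"tx": 0,"ty": 0,"tz": 25,"ax": 0,"ay": 0,"az": 0,"grip": 0},{"tx": 0,"ty": 0,"tz": 30,"ax": 0,"ay": 0,"az": 0,"grip": 0},{"tx": 0,"ty": 0,"tz": 30,"ax": 0,"ay": 0,"az": 0,"grip": 0},{"tx": 0,"ty": 0,"tz": 20,"ax": 0,"ay": 0,"az": 0,"grip": 0},{"tx": 0,"ty": 0,"tz": 10.5,"ax": 0,"ay": 0,"az": 0,"grip": 0},{"tx": 0,"ty": 0,"tz": 0,"ax": 0,"ay": 0,"az": 0,"grip": 0},{"tx": 0,"ty": 0,"tz": 0,"ax": 0,"ay": 0,"az": 0,"grip": 255},{"tx": 0,"ty": 0,"tz": 0,"ax": 0,"ay": 0,"az": 0,"grip": 255},{"tx": 0,"ty": 0,"tz": 0,"ax": 0,"ay": 0,"az": 0,"grip": 255},{"tx": 0,"ty": 0,"tz": 0,"ax": 0,"ay": 0,"az": 0,"grip": 255},{"tx": 0,"ty": 0,"tz": 0,"ax": 0,"ay": 0,"az": 0,"grip": 255},{"tx": 0,"ty": 0,"tz": 0,"ax": 0,"ay": 0,"az": 0,"grip": 255},{"tx": 0,"ty": 0,"tz": 0,"ax": 0,"ay": 0,"az": 0,"grip": 255}]' --squeeze 20

```text
t: 11.55
tool_pos: [0.4795, -0.4361, 0.036]
orientation: [0.276, 3.129, -0.001]
force: [-0.3, 0.9, 3.6]
opening: 0.0556
```

```bash
python3 -c "
from h import *
go(.478,-.435,.033);go(.607,-.340,.12)"
```

```text
t 11.55 pos [ 0.4795 -0.4361  0.036 ] yang 1.395 tilt 0.0005 q6 -2.21 open 0.0556 F [-0.3  0.9  3.6]
az 0 shift mm [1.7 0.9 3. ]
t 11.55 pos [ 0.4795 -0.4361  0.036 ] yang 1.395 tilt 0.0005 q6 -2.21 open 0.0556 F [-0.3  0.9  3.6]
az 0 shift mm [-108.8  117.   -84. ]
```

```bash
python3 -c "
from h import *
T=cam('top');S=cam('scene')
for n,a,b in(('L',(377.8,179.44),(188.5,199.36)),('S',(332.43,221.5),(249.4,206.04))): print(n,onz(T,a,.008),onz(S,b,.008))
g=cv2.resize(S['frame'],None,fx=8,fy=8,interpolation=cv2.INTER_CUBIC)[180*8:220*8,170*8:270*8];cv2.imwrite('pics/st.png',g)
"
```

```text
L [ 0.60657852 -0.34130814  0.008     ] [ 0.60790885 -0.34215891  0.008     ]
S [ 0.46433272 -0.1897775   0.008     ] [ 0.46488467 -0.19103923  0.008     ]
```

View pics/st.png

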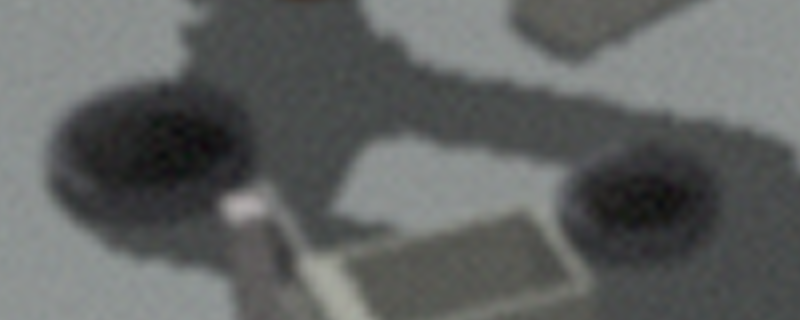

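Both views now agree: large stand at (0.607, -0.3415), small stand at (0.4645, -0.190). Lift and move.

Emit:
step_arm --targets '[{"tx": 0,"ty": 0,"tz": -15,"ax": 0,"ay": 0,"az": 0,"grip": 255},{"tx": 0,"ty": 0,"tz": -25,"ax": 0,"ay": 0,"az": 0,"grip": 255},{"tx": 0,"ty": 0,"tz": -20,"ax": 0,"ay": 0,"az": 0,"grip": 255},{"tx": -15,"ty": 16,"tz": 0,"ax": 0,"ay": 0,"az": 0,"grip": 255},{"tx": -25,"ty": 26,"tz": 0,"ax": 0,"ay": 0,"az": 0,"grip": 255},{"tx": -25,"ty": 26,"tz": 0,"ax": 0,"ay": 0,"az": 0,"grip": 255},{"tx": -25,"ty": 26,"tz": 0,"ax": 0,"ay": 0,"az": 0,"grip": 255},{"tx": -19.2,"ty": 21.5,"tz": 0,"ax": 0,"ay": 0,"az": 0,"grip": 255},{"tx": 0,"ty": 0,"tz": 0,"ax": 0,"ay": 0,"az": 0,"grip": 255},{"tx": 0,"ty": 0,"tz": 0,"ax": 0,"ay": 0,"az": 0,"grip": 255}]'

```text
t: 12.65
tool_pos: [0.6072, -0.3407, 0.0957]
orientation: [-0.273, -3.129, 0.0]
force: [-1.2, -1.8, -1.2]
opening: 0.0558
```

```bash
python3 -c "
from h import *
go(.607,-.3415,.0415)
S=cam('scene');T=cam('top')
im=np.hstack([crop(S['frame'],160,130,250,220,4),crop(T['frame'],340,140,430,230,4)]);cv2.imwrite('pics/b2.png',im)"
```

```text
t 12.65 pos [ 0.6072 -0.3407  0.0957] yang 1.397 tilt 0.0006 q6 -1.98 open 0.0558 F [-1.2 -1.8 -1.2]
az 0 shift mm [ 0.1 -0.8 54.2]
```

View pics/b2.png

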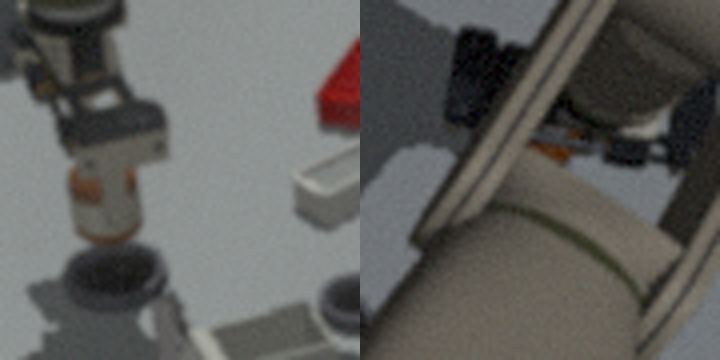

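```bash
python3 -c "
from h import *
S=cam('scene')
for z in (.096,.0597,.005): print((proj(S,[.6072,-.3407,z])-[160,130]+.5)*4)
f=crop(S['frame'],160,130,250,220,8)[280:650,50:400];cv2.imwrite('pics/b3.png',f)"
```

```text
[104.53915751 191.91844104]
[110.02382324 228.93750031]
[118.01609274 282.88177202]
```

View pics/b3.png

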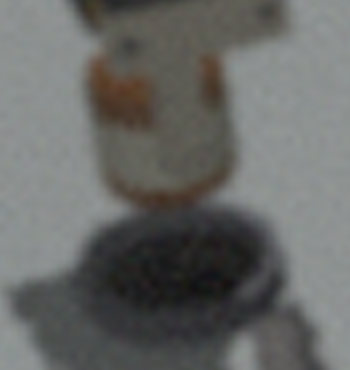

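The projected bottle base (110,229) matches the picture, and the drop line lands at 118 against the stand centre at about 116. Lower and release.

Emit:
step_arm --targets '[{"tx": 0,"ty": -0.8,"tz": 15,"ax": 0,"ay": 0,"az": 0,"grip": 255},{"tx": 0,"ty": 0,"tz": 18,"ax": 0,"ay": 0,"az": 0,"grip": 255},{"tx": 0,"ty": 0,"tz": 12,"ax": 0,"ay": 0,"az": 0,"grip": 255},{"tx": 0,"ty": 0,"tz": 6,"ax": 0,"ay": 0,"az": 0,"grip": 255},{"tx": 0,"ty": 0,"tz": 3,"ax": 0,"ay": 0,"az": 0,"grip": 255},{"tx": 0,"ty": 0,"tz": 0,"ax": 0,"ay": 0,"az": 0,"grip": 255},{"tx": 0,"ty": 0,"tz": 0,"ax": 0,"ay": 0,"az": 0,"grip": 255}]'

```text
t: 13.5
tool_pos: [0.6069, -0.3421, 0.0412]
orientation: [-0.276, -3.129, -0.0]
force: [0.1, 1.1, -1.5]
opening: 0.0555
```

```bash
python3 -c "
from h import *
go(.607,-.3415,.041)"
```

```text
t 13.5 pos [ 0.6069 -0.3421  0.0412] yang 1.395 tilt 0.0002 q6 -1.98 open 0.0555 F [ 0.1  1.1 -1.5]
az 0 shift mm [-0.   0.6  0.2]
```

Emit:
step_arm --targets '[{"tx": 0,"ty": 0,"tz": 0,"ax": 0,"ay": 0,"az": 0,"grip": 0},{"tx": 0,"ty": 0,"tz": 0,"ax": 0,"ay": 0,"az": 0,"grip": 0},{"tx": 0,"ty": 0,"tz": 0,"ax": 0,"ay": 0,"az": 0,"grip": 0},{"tx": 0,"ty": 0,"tz": 0,"ax": 0,"ay": 0,"az": 0,"grip": 0},{"tx": 0,"ty": 0,"tz": 0,"ax": 0,"ay": 0,"az": 0,"grip": 0},{"tx": 0,"ty": 0,"tz": -20,"ax": 0,"ay": 0,"az": 0,"grip": 0},{"tx": 0,"ty": 0,"tz": -40,"ax": 0,"ay": 0,"az": 0,"grip": 0},{"tx": 0,"ty": 0,"tz": -40,"ax": 0,"ay": 0,"az": 0,"grip": 0},{"tx": 0,"ty": 0,"tz": -20,"ax": 0,"ay": 0,"az": -0.11,"grip": 0},{"tx": 0,"ty": 0,"tz": 0,"ax": 0,"ay": 0,"az": -0.11,"grip": 0},{"tx": 0,"ty": 0,"tz": 0,"ax": 0,"ay": 0,"az": -0.11,"grip": 0},{"tx": 0,"ty": 0,"tz": 0,"ax": 0,"ay": 0,"az": 0,"grip": 0}]'

```text
t: 14.7
tool_pos: [0.607, -0.3421, 0.1619]
orientation: [-0.245, 3.132, -0.001]
force: [-0.3, 0.4, -0.2]
opening: 0.0929
```

```bash
python3 -c "
from h import *
S=cam('scene');T=cam('top')
go(.3669,-.3403,.10,1.724)
im=np.hstack([crop(S['frame'],160,130,250,220,4),crop(T['frame'],340,140,430,230,4)]);cv2.imwrite('pics/b4.png',im)
cv2.imwrite('pics/trs.png',crop(S['frame'],225,155,275,195,12))"
```

```text
t 14.8 pos [ 0.6068 -0.342   0.1613] yang 1.722 tilt 0.0003 q6 -2.31 open 0.0928 F [ 0.1 -0.2  0.2]
az -0.002 shift mm [236.8  38.3  61.4]
```

View pics/b4.png

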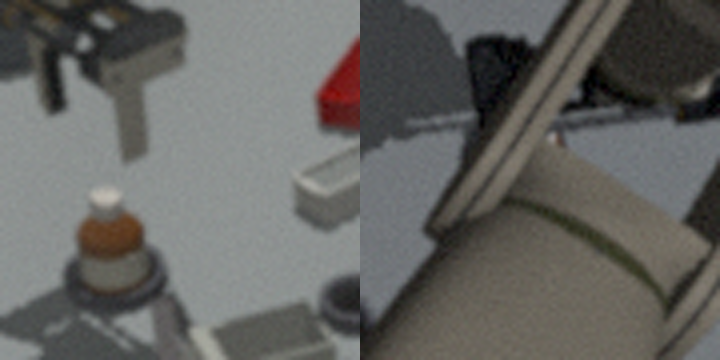

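View pics/trs.png

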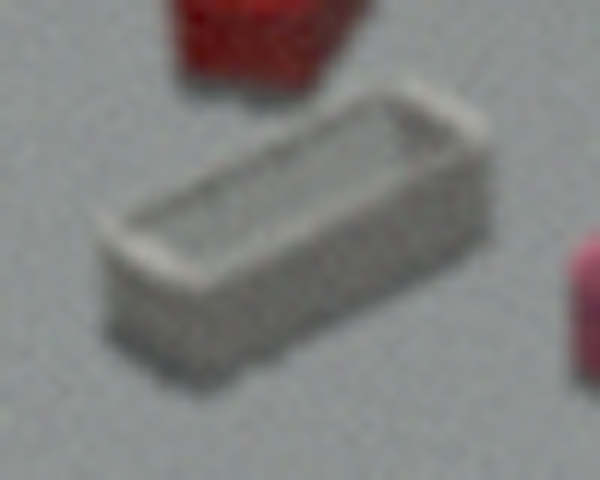

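The large bottle stands upright in its stand: cap at (105,200), cup around (115,285). Check the trough in the scene view.

```bash
python3 -c "
from h import *
S=cam('scene')
a=np.array([onz(S,(225+(x+.5)/12-.5,155+(y+.5)/12-.5),.032)[:2] for x,y in [(103,215),(205,285),(492,140),(388,85)]]);print(a,a.mean(0))
d=a[0]+a[1]-a[2]-a[3];print(np.arctan2(d[1],d[0]),np.hypot(*d)/2)
n=[(76,0)]
"
```

```text
[[ 0.4213417  -0.35994464]
 [ 0.41689482 -0.31170361]
 [ 0.30794763 -0.32574328]
 [ 0.31582826 -0.36922386]] [ 0.3655031  -0.34165385]
0.10830725750515752 0.10786233915863949
```

Emit:
step_arm --targets '[{"tx": 15,"ty": 2,"tz": 0,"ax": 0,"ay": 0,"az": 0.01,"grip": 60},{"tx": 35,"ty": 6,"tz": 5,"ax": 0,"ay": 0,"az": 0,"grip": 60},{"tx": 40,"ty": 7,"tz": 10,"ax": 0,"ay": 0,"az": 0,"grip": 60},{"tx": 40,"ty": 7,"tz": 10,"ax": 0,"ay": 0,"az": 0,"grip": 60},{"tx": 40,"ty": 7,"tz": 10,"ax": 0,"ay": 0,"az": 0,"grip": 60},{"tx": 40,"ty": 6,"tz": 10,"ax": 0,"ay": 0,"az": 0,"grip": 60},{"tx": 26.8,"ty": 3,"tz": 10,"ax": 0,"ay": 0,"az": 0,"grip": 60},{"tx": 0,"ty": 0,"tz": 0,"ax": 0,"ay": 0,"az": 0,"grip": 60},{"tx": 0,"ty": 0,"tz": 0,"ax": 0,"ay": 0,"az": 0,"grip": 60}]'

```text
t: 15.75
tool_pos: [0.3671, -0.3389, 0.1067]
orientation: [-0.222, 3.133, -0.0]
force: [0.2, 0.6, 0.2]
opening: 0.0711
```

```bash
python3 -c "
from h import *
S=cam('scene');T=cam('top')
go(.3663,-.341,.019,1.711)
im=np.hstack([crop(S['frame'],210,110,310,210,4),crop(T['frame'],330,200,430,300,4)]);cv2.imwrite('pics/c1.png',im)"
```

```text
t 15.85 pos [ 0.3683 -0.3392  0.1074] yang 1.714 tilt 0.0017 q6 -2.56 open 0.0711 F [ 0.8 -0.   0.5]
az 0.003 shift mm [ 2.4 -1.4 88.4]
```

View pics/c1.png

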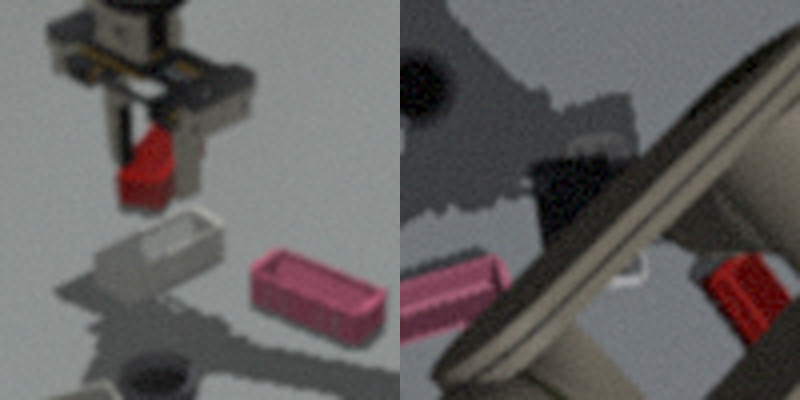

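The fingers straddle the white trough at (160,255) in the scene crop, clear of the pink one. Descend and grip.

Emit:
step_arm --targets '[{"tx": 2.4,"ty": -1.4,"tz": 25,"ax": 0,"ay": 0,"az": 0,"grip": 60},{"tx": 0,"ty": 0,"tz": 30,"ax": 0,"ay": 0,"az": 0,"grip": 60},{"tx": 0,"ty": 0,"tz": 20,"ax": 0,"ay": 0,"az": 0,"grip": 60},{"tx": 0,"ty": 0,"tz": 11,"ax": 0,"ay": 0,"az": 0,"grip": 60},{"tx": 0,"ty": 0,"tz": 0,"ax": 0,"ay": 0,"az": 0,"grip": 60},{"tx": 0,"ty": 0,"tz": 0,"ax": 0,"ay": 0,"az": 0,"grip": 255},{"tx": 0,"ty": 0,"tz": 0,"ax": 0,"ay": 0,"az": 0,"grip": 255},{"tx": 0,"ty": 0,"tz": 0,"ax": 0,"ay": 0,"az": 0,"grip": 255},{"tx": 0,"ty": 0,"tz": 0,"ax": 0,"ay": 0,"az": 0,"grip": 255},{"tx": 0,"ty": 0,"tz": 0,"ax": 0,"ay": 0,"az": 0,"grip": 255},{"tx": 0,"ty": 0,"tz": 0,"ax": 0,"ay": 0,"az": 0,"grip": 255}]' --squeeze 15

```text
t: 16.95
tool_pos: [0.3655, -0.341, 0.0216]
orientation: [-0.226, 3.132, -0.002]
force: [-0.5, 1.1, 6.4]
opening: 0.0457
```

```bash
python3 -c "
from h import *
go(.3663,-.341,.019,1.711)"
```

```text
t 16.95 pos [ 0.3655 -0.341   0.0216] yang 1.715 tilt 0.0018 q6 -2.57 open 0.0457 F [-0.5  1.1  6.4]
az 0.004 shift mm [-0.8 -0.1  2.6]
```

Emit:
step_arm --targets '[{"tx": 0,"ty": 0,"tz": -15,"ax": 0,"ay": 0,"az": 0,"grip": 255},{"tx": 0,"ty": 0,"tz": -30,"ax": 0,"ay": 0,"az": 0,"grip": 255},{"tx": 0,"ty": 0,"tz": -40,"ax": 0,"ay": 0,"az": 0,"grip": 255},{"tx": 0,"ty": 0,"tz": -40,"ax": 0,"ay": 0,"az": 0,"grip": 255},{"tx": -5,"ty": 16,"tz": -5,"ax": 0,"ay": 0,"az": 0,"grip": 255},{"tx": -13,"ty": 38,"tz": 0,"ax": 0,"ay": 0,"az": 0,"grip": 255},{"tx": -14,"ty": 40,"tz": 0,"ax": 0,"ay": 0,"az": 0,"grip": 255},{"tx": -14,"ty": 40,"tz": 0,"ax": 0,"ay": 0,"az": 0,"grip": 255},{"tx": -14,"ty": 40,"tz": 0,"ax": 0,"ay": 0,"az": 0,"grip": 255},{"tx": -14,"ty": 40,"tz": 0,"ax": 0,"ay": 0,"az": 0,"grip": 255},{"tx": -14,"ty": 40,"tz": 0,"ax": 0,"ay": 0,"az": 0,"grip": 255},{"tx": -14,"ty": 40,"tz": 0,"ax": 0,"ay": 0,"az": 0,"grip": 255},{"tx": -14,"ty": 40,"tz": 0,"ax": 0,"ay": 0,"az": 0,"grip": 255},{"tx": -14,"ty": 40,"tz": 0,"ax": 0,"ay": 0,"az": 0,"grip": 255},{"tx": -14,"ty": 40,"tz": 0,"ax": 0,"ay": 0,"az": 0,"grip": 255},{"tx": -14,"ty": 40,"tz": 0,"ax": 0,"ay": 0,"az": 0,"grip": 255},{"tx": -14,"ty": 40,"tz": 0,"ax": 0,"ay": 0,"az": 0,"grip": 255},{"tx": -5.6,"ty": 27,"tz": 0,"ax": 0,"ay": 0,"az": 0,"grip": 255},{"tx": 0,"ty": 0,"tz": 0,"ax": 0,"ay": 0,"az": -0.1,"grip": 255},{"tx": 0,"ty": 0,"tz": 0,"ax": 0,"ay": 0,"az": 0,"grip": 255}]'

```text
t: 18.95
tool_pos: [0.4654, 0.2014, 0.1501]
orientation: [0.388, -3.117, 0.0]
force: [-0.7, -0.6, -0.7]
opening: 0.0458
```

```bash
python3 -c "
from h import *
S=cam('scene');T=cam('top')
go(.4663,.2003,.06,1.817)
cv2.imwrite('pics/n1.png',np.hstack([crop(S['frame'],280,230,380,310,4),crop(T['frame'],170,180,270,260,4)]))
cv2.imwrite('pics/n2.png',crop(S['frame'],295,250,360,300,10))"
```

```text
t 19.05 pos [0.4656 0.2004 0.1503] yang 1.813 tilt 0.0006 q6 -1.51 open 0.0459 F [-0.3 -0.7 -0.6]
az -0.004 shift mm [-0.7 -0.3 90.3]
```

View pics/n1.png

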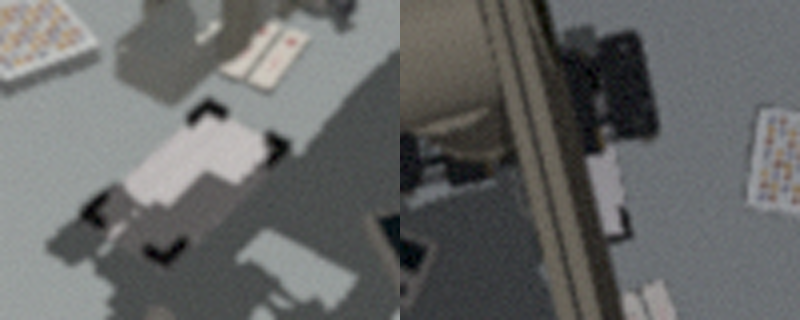

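```bash
python3 -c "
from h import *
S=cam('scene');s=cv2.imread('pics/scene0.png');cv2.imwrite('pics/n3.png',crop(s,295,250,360,300,10))
a=np.array([onz(S,(190+(x+.5)/3-.5,190+(y+.5)/3-.5),.014)[:2] for x,y in [(428,195),(488,228),(392,320),(332,278)]]);print(a,a.mean(0))"
```

```text
[[0.40300177 0.15220913]
 [0.38727084 0.22019789]
 [0.53315661 0.25711192]
 [0.54451778 0.18543956]] [0.46698675 0.20373962]
```

View pics/n3.png

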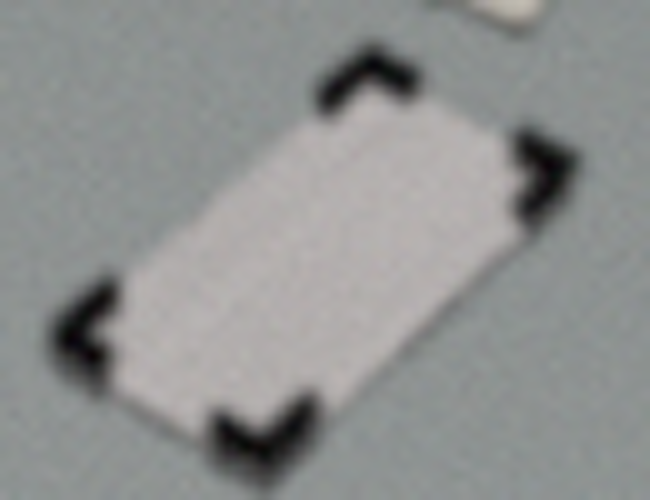

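Nest centre about (0.4666, 0.2015) with both views agreeing, so the trough is aligned. Lower to just above the guides and check.

Emit:
step_arm --targets '[{"tx": -1,"ty": 1,"tz": 25,"ax": 0,"ay": 0,"az": -0.004,"grip": 255},{"tx": 0,"ty": 0,"tz": 35,"ax": 0,"ay": 0,"az": 0,"grip": 255},{"tx": 0,"ty": 0,"tz": 30,"ax": 0,"ay": 0,"az": 0,"grip": 255},{"tx": 0,"ty": 0,"tz": 12,"ax": 0,"ay": 0,"az": 0,"grip": 255},{"tx": 0,"ty": 0,"tz": 0,"ax": 0,"ay": 0,"az": 0,"grip": 255},{"tx": 0,"ty": 0,"tz": 0,"ax": 0,"ay": 0,"az": 0,"grip": 255}]'

```text
t: 19.7
tool_pos: [0.4674, 0.2018, 0.0498]
orientation: [-0.387, 3.116, 0.0]
force: [0.3, 0.0, -0.3]
opening: 0.046
```

```bash
python3 -c "
from h import *
S=cam('scene');T=cam('top')
go(.4666,.2015,.0265,1.817)
cv2.imwrite('pics/n4.png',crop(S['frame'],290,235,370,305,8));cv2.imwrite('pics/n5.png',crop(T['frame'],180,180,250,250,8))"
```

```text
t 19.8 pos [0.4681 0.2023 0.0506] yang 1.818 tilt 0.0033 q6 -1.51 open 0.0457 F [-0.1  0.3 -1.3]
az 0.001 shift mm [ 1.8 -0.4 24.1]
```

View pics/n4.png

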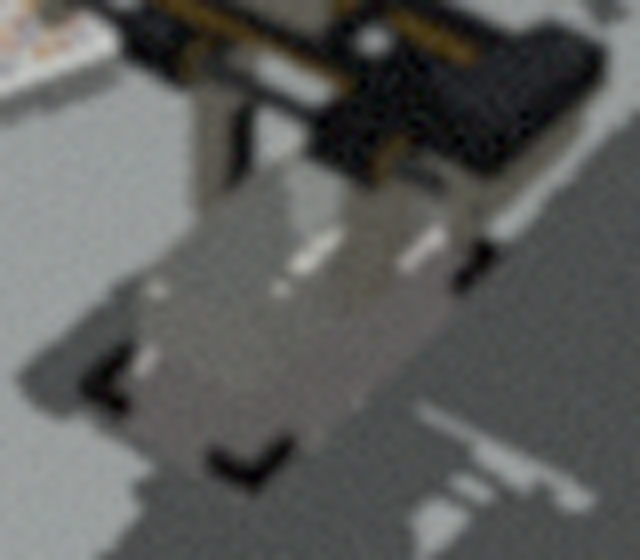

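View pics/n5.png

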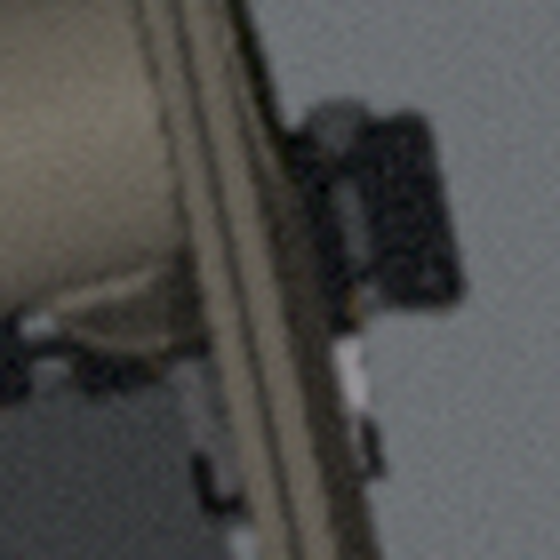

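Scene view: the trough's near end sits inside the left (100,380) and lower (250,460) guides. Lower gently.

Emit:
step_arm --targets '[{"tx": 1,"ty": -0.5,"tz": 8,"ax": 0,"ay": 0,"az": 0,"grip": 255},{"tx": 0,"ty": 0,"tz": 8,"ax": 0,"ay": 0,"az": 0,"grip": 255},{"tx": 0,"ty": 0,"tz": 4,"ax": 0,"ay": 0,"az": 0,"grip": 255},{"tx": 0,"ty": 0,"tz": 2.5,"ax": 0,"ay": 0,"az": 0,"grip": 255},{"tx": 0,"ty": 0,"tz": 0,"ax": 0,"ay": 0,"az": 0,"grip": 255},{"tx": 0,"ty": 0,"tz": 0,"ax": 0,"ay": 0,"az": 0,"grip": 255}]'

```text
t: 20.4
tool_pos: [0.4657, 0.2012, 0.0259]
orientation: [0.389, -3.117, 0.0]
force: [-0.5, -0.4, -1.2]
opening: 0.0462
```

```bash
python3 -c "
from h import *
go(.4666,.2015,.0255,1.817)"
```

```text
t 20.4 pos [0.4657 0.2012 0.0259] yang 1.819 tilt 0.0002 q6 -1.51 open 0.0462 F [-0.5 -0.4 -1.2]
az 0.002 shift mm [-1.   0.   0.4]
```

Emit:
step_arm --targets '[{"tx": 0,"ty": 0,"tz": 0,"ax": 0,"ay": 0,"az": 0,"grip": 40},{"tx": 0,"ty": 0,"tz": 0,"ax": 0,"ay": 0,"az": 0,"grip": 40},{"tx": 0,"ty": 0,"tz": 0,"ax": 0,"ay": 0,"az": 0,"grip": 40},{"tx": 0,"ty": 0,"tz": 0,"ax": 0,"ay": 0,"az": 0,"grip": 40},{"tx": 0,"ty": 0,"tz": -20,"ax": 0,"ay": 0,"az": 0,"grip": 40},{"tx": 0,"ty": 0,"tz": -40,"ax": 0,"ay": 0,"az": 0,"grip": 0},{"tx": 0,"ty": 0,"tz": -40,"ax": 0,"ay": 0,"az": 0,"grip": 0},{"tx": 0,"ty": 0,"tz": -25,"ax": 0,"ay": 0,"az": 0,"grip": 0},{"tx": 0,"ty": 0,"tz": 0,"ax": 0,"ay": 0,"az": 0,"grip": 0},{"tx": 0,"ty": 0,"tz": 0,"ax": 0,"ay": 0,"az": 0,"grip": 0}]'

```text
t: 21.4
tool_pos: [0.4661, 0.2013, 0.1515]
orientation: [-0.389, 3.116, 0.0]
force: [0.0, 0.1, -0.7]
opening: 0.0931
```

```bash
python3 -c "
from h import *
S=cam('scene');T=cam('top')
go(.596,.3265,.14)
print(onz(S,(319.5,309),.07))
cv2.imwrite('pics/n6.png',crop(S['frame'],280,235,370,340,6)[:600])"
```

```text
t 21.5 pos [0.4648 0.2009 0.1495] yang 1.819 tilt 0.0023 q6 -1.51 open 0.0929 F [-0.8 -0.6 -0.3]
az 0 shift mm [-158.1   89.5    9.1]
[0.59557349 0.32691136 0.07      ]
```

View pics/n6.png

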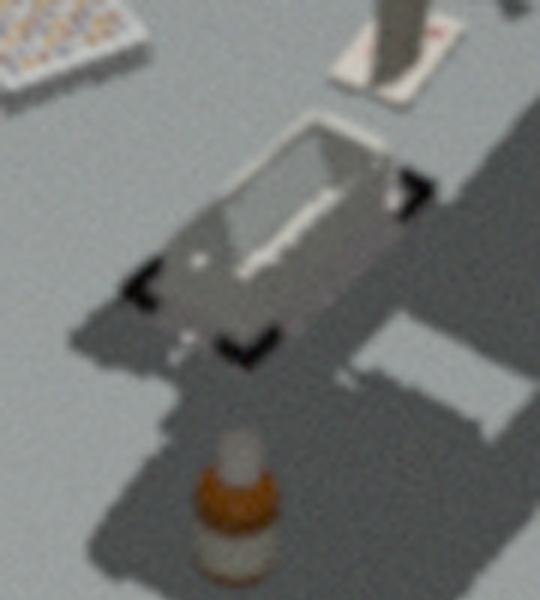

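The trough sits flat in the nest with all its visible guides clear. The small bottle reads (0.596, 0.327) in both views. Go.

Emit:
step_arm --targets '[{"tx": -18,"ty": 10,"tz": 0,"ax": 0,"ay": 0,"az": 0,"grip": 0},{"tx": -36,"ty": 20,"tz": 0,"ax": 0,"ay": 0,"az": 0,"grip": 0},{"tx": -36,"ty": 20,"tz": 0,"ax": 0,"ay": 0,"az": 0,"grip": 0},{"tx": -36,"ty": 20,"tz": 0,"ax": 0,"ay": 0,"az": 0,"grip": 0},{"tx": -32,"ty": 20,"tz": 0,"ax": 0,"ay": 0,"az": 0,"grip": 0},{"tx": 0,"ty": 0,"tz": 0,"ax": 0,"ay": 0,"az": 0,"grip": 0},{"tx": 0,"ty": 0,"tz": 0,"ax": 0,"ay": 0,"az": 0,"grip": 0}]'

```text
t: 22.2
tool_pos: [0.5956, 0.327, 0.1476]
orientation: [0.389, -3.113, 0.003]
force: [-0.1, -0.8, -0.0]
opening: 0.0931
```

```bash
python3 -c "
from h import *
S=cam('scene');T=cam('top')
go(.596,.3273,.028)
cv2.imwrite('pics/s1.png',crop(S['frame'],280,260,360,340,6))"
```

```text
t 22.3 pos [0.5957 0.3264 0.1497] yang 1.819 tilt 0.0025 q6 -1.39 open 0.0933 F [ 0.1  0.  -0.1]
az 0 shift mm [ -0.8   0.8 121.7]
```

View pics/s1.png

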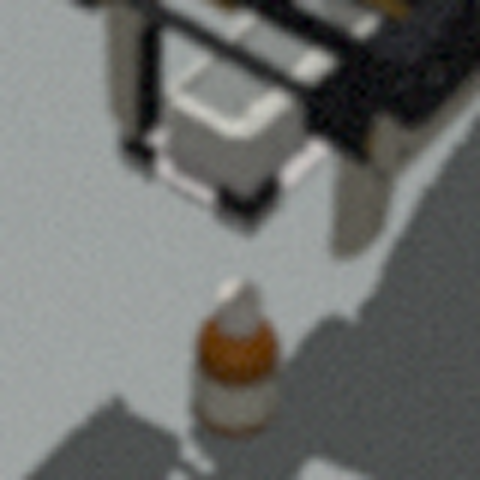

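The fingers straddle the bottle symmetrically. Descend and grip.

Emit:
step_arm --targets '[{"tx": -0.8,"ty": 0.8,"tz": 25,"ax": 0,"ay": 0,"az": 0,"grip": 0},{"tx": 0,"ty": 0,"tz": 35,"ax": 0,"ay": 0,"az": 0,"grip": 0},{"tx": 0,"ty": 0,"tz": 30,"ax": 0,"ay": 0,"az": 0,"grip": 0},{"tx": 0,"ty": 0,"tz": 20,"ax": 0,"ay": 0,"az": 0,"grip": 0},{"tx": 0,"ty": 0,"tz": 11.5,"ax": 0,"ay": 0,"az": 0,"grip": 0},{"tx": 0,"ty": 0,"tz": 0,"ax": 0,"ay": 0,"az": 0,"grip": 60},{"tx": 0,"ty": 0,"tz": 0,"ax": 0,"ay": 0,"az": 0,"grip": 255},{"tx": 0,"ty": 0,"tz": 0,"ax": 0,"ay": 0,"az": 0,"grip": 255},{"tx": 0,"ty": 0,"tz": 0,"ax": 0,"ay": 0,"az": 0,"grip": 255},{"tx": 0,"ty": 0,"tz": 0,"ax": 0,"ay": 0,"az": 0,"grip": 255},{"tx": 0,"ty": 0,"tz": 0,"ax": 0,"ay": 0,"az": 0,"grip": 255},{"tx": 0,"ty": 0,"tz": 0,"ax": 0,"ay": 0,"az": 0,"grip": 255}]' --squeeze 12

```text
t: 23.5
tool_pos: [0.5974, 0.3283, 0.0297]
orientation: [-0.389, 3.117, 0.0]
force: [0.6, 1.0, -0.7]
opening: 0.0417
```

```bash
python3 -c "
from h import *
go(.4645,-.1903,.18)"
```

```text
t 23.5 pos [0.5974 0.3283 0.0297] yang 1.819 tilt 0.0002 q6 -1.39 open 0.0417 F [ 0.6  1.  -0.7]
az 0 shift mm [ 256.3 -470.  -150.4]
```

Still closing, at 41.7 mm. A few more idle rows.

Emit:
step_arm --targets '[{"tx": 0,"ty": 0,"tz": 0,"ax": 0,"ay": 0,"az": 0,"grip": 255},{"tx": 0,"ty": 0,"tz": 0,"ax": 0,"ay": 0,"az": 0,"grip": 255},{"tx": 0,"ty": 0,"tz": 0,"ax": 0,"ay": 0,"az": 0,"grip": 255},{"tx": 0,"ty": 0,"tz": 0,"ax": 0,"ay": 0,"az": 0,"grip": 255}]'

```text
t: 23.9
tool_pos: [0.5973, 0.3283, 0.0295]
orientation: [0.389, -3.117, -0.0]
force: [-0.0, 0.8, 0.6]
opening: 0.0356
```

```bash
python3 -c "
from h import *
go(.4645,-.1903,.18)
S=cam('scene')
cv2.imwrite('pics/s2.png',crop(S['frame'],280,260,360,340,6))"
```

```text
t 23.9 pos [0.5973 0.3283 0.0295] yang 1.819 tilt 0.0001 q6 -1.39 open 0.0356 F [-0.   0.8  0.6]
az 0 shift mm [ 256.2 -470.  -150.5]
```

View pics/s2.png

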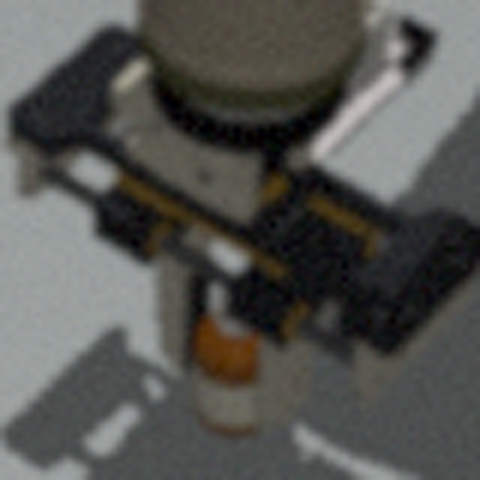

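Gripped at 35.6 mm. Lift and carry to above the small stand.

Emit:
step_arm --targets '[{"tx": 0,"ty": 0,"tz": -20,"ax": 0,"ay": 0,"az": 0,"grip": 255},{"tx": 0,"ty": 0,"tz": -45,"ax": 0,"ay": 0,"az": 0,"grip": 255},{"tx": 0,"ty": 0,"tz": -45,"ax": 0,"ay": 0,"az": 0,"grip": 255},{"tx": 0,"ty": 0,"tz": -40,"ax": 0,"ay": 0,"az": 0,"grip": 255},{"tx": 10,"ty": -20,"tz": 0,"ax": 0,"ay": 0,"az": 0,"grip": 255},{"tx": 20,"ty": -36,"tz": 0,"ax": 0,"ay": 0,"az": 0,"grip": 255},{"tx": 22,"ty": -40,"tz": 0,"ax": 0,"ay": 0,"az": 0,"grip": 255},{"tx": 22,"ty": -40,"tz": 0,"ax": 0,"ay": 0,"az": 0,"grip": 255},{"tx": 22,"ty": -40,"tz": 0,"ax": 0,"ay": 0,"az": 0,"grip": 255},{"tx": 22,"ty": -40,"tz": 0,"ax": 0,"ay": 0,"az": 0,"grip": 255},{"tx": 22,"ty": -40,"tz": 0,"ax": 0,"ay": 0,"az": 0,"grip": 255},{"tx": 22,"ty": -40,"tz": 0,"ax": 0,"ay": 0,"az": 0,"grip": 255},{"tx": 22,"ty": -40,"tz": 0,"ax": 0,"ay": 0,"az": 0,"grip": 255},{"tx": 22,"ty": -40,"tz": 0,"ax": 0,"ay": 0,"az": 0,"grip": 255},{"tx": 22,"ty": -40,"tz": 0,"ax": 0,"ay": 0,"az": 0,"grip": 255},{"tx": 18,"ty": -34,"tz": 0,"ax": 0,"ay": 0,"az": 0,"grip": 255},{"tx": 10,"ty": -20,"tz": 0,"ax": 0,"ay": 0,"az": 0,"grip": 255},{"tx": 0,"ty": 0,"tz": 0,"ax": 0,"ay": 0,"az": 0,"grip": 255},{"tx": 0,"ty": 0,"tz": 0,"ax": 0,"ay": 0,"az": 0,"grip": 255}]'

```text
t: 25.85
tool_pos: [0.4645, -0.1903, 0.1794]
orientation: [0.387, -3.118, -0.001]
force: [-0.1, 0.1, -0.3]
opening: 0.0356
```

```bash
python3 -c "
from h import *
go(.4645,-.1903,.095)"
```

```text
t 25.85 pos [ 0.4645 -0.1903  0.1794] yang 1.818 tilt 0.0005 q6 -2.31 open 0.0356 F [-0.1  0.1 -0.3]
az 0 shift mm [-0.  -0.1 84.4]
```

Emit:
step_arm --targets '[{"tx": 0,"ty": 0,"tz": 25,"ax": 0,"ay": 0,"az": 0,"grip": 255},{"tx": 0,"ty": 0,"tz": 35,"ax": 0,"ay": 0,"az": 0,"grip": 255},{"tx": 0,"ty": 0,"tz": 24.4,"ax": 0,"ay": 0,"az": 0,"grip": 255},{"tx": 0,"ty": 0,"tz": 0,"ax": 0,"ay": 0,"az": 0,"grip": 255},{"tx": 0,"ty": 0,"tz": 0,"ax": 0,"ay": 0,"az": 0,"grip": 255}]'

```text
t: 26.35
tool_pos: [0.4648, -0.1891, 0.0954]
orientation: [0.391, -3.117, -0.001]
force: [0.5, -0.2, 0.3]
opening: 0.0354
```

```bash
python3 -c "
from h import *
S=cam('scene')
go(.4645,-.1903,.035)
s=robot.read_state()['tool_pos']
for z in (s[2]-.0295,.005): print(proj(S,[s[0],s[1],z])*8-np.array([220,155])*8)
cv2.imwrite('pics/s3.png',crop(S['frame'],220,155,285,220,8))"
```

```text
t 26.4 pos [ 0.4656 -0.1898  0.0965] yang 1.82 tilt 0.0014 q6 -2.31 open 0.0353 F [-0.5 -0.8 -0.5]
az 0 shift mm [ 1.3 -0.1 61.5]
[228.4369041  292.42504821]
[235.6351441  416.28192375]
```

View pics/s3.png

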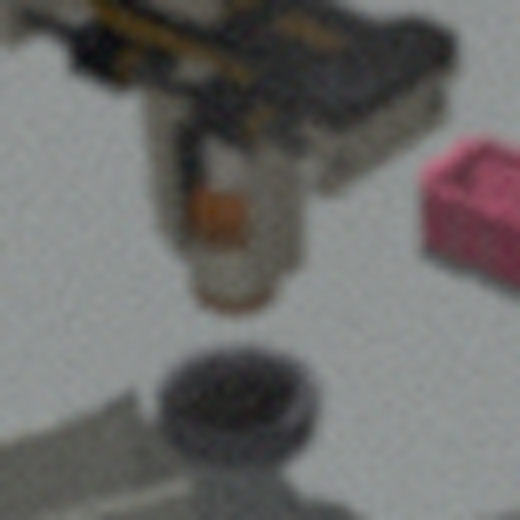

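The base at (235,293) is above the stand centre at (240,405), and the vertical drop line lands within 1 px. Lower.

Emit:
step_arm --targets '[{"tx": 0.5,"ty": 0,"tz": 20,"ax": 0,"ay": 0,"az": 0,"grip": 255},{"tx": 0,"ty": 0,"tz": 22,"ax": 0,"ay": 0,"az": 0,"grip": 255},{"tx": 0,"ty": 0,"tz": 11,"ax": 0,"ay": 0,"az": 0,"grip": 255},{"tx": 0,"ty": 0,"tz": 5,"ax": 0,"ay": 0,"az": 0,"grip": 255},{"tx": 0,"ty": 0,"tz": 2,"ax": 0,"ay": 0,"az": 0,"grip": 255},{"tx": 0,"ty": 0,"tz": 0,"ax": 0,"ay": 0,"az": 0,"grip": 255},{"tx": 0,"ty": 0,"tz": 0,"ax": 0,"ay": 0,"az": 0,"grip": 255}]'

```text
t: 27.1
tool_pos: [0.4649, -0.1907, 0.0361]
orientation: [-0.389, 3.116, -0.001]
force: [-0.1, -0.3, -0.3]
opening: 0.0357
```

```bash
python3 -c "
from h import *
go(.4645,-.1903,.0347)"
```

```text
t 27.1 pos [ 0.4649 -0.1907  0.0361] yang 1.819 tilt 0.0015 q6 -2.31 open 0.0357 F [-0.1 -0.3 -0.3]
az 0 shift mm [0.3 0.5 1.4]
```

Emit:
step_arm --targets '[{"tx": 0,"ty": 0,"tz": 1.2,"ax": 0,"ay": 0,"az": 0,"grip": 255},{"tx": 0,"ty": 0,"tz": 0,"ax": 0,"ay": 0,"az": 0,"grip": 255},{"tx": 0,"ty": 0,"tz": 0,"ax": 0,"ay": 0,"az": 0,"grip": 120},{"tx": 0,"ty": 0,"tz": 0,"ax": 0,"ay": 0,"az": 0,"grip": 100},{"tx": 0,"ty": 0,"tz": 0,"ax": 0,"ay": 0,"az": 0,"grip": 60},{"tx": 0,"ty": 0,"tz": 0,"ax": 0,"ay": 0,"az": 0,"grip": 0},{"tx": 0,"ty": 0,"tz": 0,"ax": 0,"ay": 0,"az": 0,"grip": 0},{"tx": 0,"ty": 0,"tz": 0,"ax": 0,"ay": 0,"az": 0,"grip": 0},{"tx": 0,"ty": 0,"tz": -20,"ax": 0,"ay": 0,"az": 0,"grip": 0},{"tx": 0,"ty": 0,"tz": -40,"ax": 0,"ay": 0,"az": 0,"grip": 0},{"tx": 0,"ty": 0,"tz": -40,"ax": 0,"ay": 0,"az": 0,"grip": 0},{"tx": 0,"ty": 0,"tz": -40,"ax": 0,"ay": 0,"az": 0,"grip": 0},{"tx": 0,"ty": 0,"tz": -40,"ax": 0,"ay": 0,"az": 0,"grip": 0},{"tx": 0,"ty": 0,"tz": 0,"ax": 0,"ay": 0,"az": 0,"grip": 0}]'

```text
t: 28.5
tool_pos: [0.4672, -0.192, 0.221]
orientation: [-0.388, 3.109, -0.01]
force: [-0.6, -0.3, 0.6]
opening: 0.093
```

```bash
python3 -c "
from h import *
go(.3,-.35,.25)"
```

```text
t 28.5 pos [ 0.4672 -0.192   0.221 ] yang 1.819 tilt 0.0109 q6 -2.31 open 0.093 F [-0.6 -0.3  0.6]
az 0 shift mm [ 200.7 -112.3  -29.8]
```

Move the arm aside (+y) for a clear view.

Emit:
step_arm --targets '[{"tx": 8,"ty": 20,"tz": -10,"ax": 0,"ay": 0,"az": 0,"grip": 0},{"tx": 0,"ty": 40,"tz": -10,"ax": 0,"ay": 0,"az": 0,"grip": 0},{"tx": 0,"ty": 42,"tz": -10,"ax": 0,"ay": 0,"az": 0,"grip": 0},{"tx": 0,"ty": 42,"tz": 0,"ax": 0,"ay": 0,"az": 0,"grip": 0},{"tx": 0,"ty": 42,"tz": 0,"ax": 0,"ay": 0,"az": 0,"grip": 0},{"tx": 0,"ty": 42,"tz": 0,"ax": 0,"ay": 0,"az": 0,"grip": 0},{"tx": 0,"ty": 42,"tz": 0,"ax": 0,"ay": 0,"az": 0,"grip": 0},{"tx": 0,"ty": 42,"tz": 0,"ax": 0,"ay": 0,"az": 0,"grip": 0},{"tx": 0,"ty": 42,"tz": 0,"ax": 0,"ay": 0,"az": 0,"grip": 0},{"tx": 0,"ty": 42,"tz": 0,"ax": 0,"ay": 0,"az": 0,"grip": 0},{"tx": 0,"ty": 42,"tz": 0,"ax": 0,"ay": 0,"az": 0,"grip": 0},{"tx": 0,"ty": 42,"tz": 0,"ax": 0,"ay": 0,"az": 0,"grip": 0},{"tx": 0,"ty": 42,"tz": 0,"ax": 0,"ay": 0,"az": 0,"grip": 0},{"tx": 0,"ty": 42,"tz": 0,"ax": 0,"ay": 0,"az": 0,"grip": 0},{"tx": 0,"ty": 42,"tz": 0,"ax": 0,"ay": 0,"az": 0,"grip": 0},{"tx": 0,"ty": 42,"tz": 0,"ax": 0,"ay": 0,"az": 0,"grip": 0},{"tx": 0,"ty": 20,"tz": 0,"ax": 0,"ay": 0,"az": 0,"grip": 0},{"tx": 0,"ty": 0,"tz": 0,"ax": 0,"ay": 0,"az": 0,"grip": 0},{"tx": 0,"ty": 0,"tz": 0,"ax": 0,"ay": 0,"az": 0,"grip": 0}]'

```text
t: 30.4
tool_pos: [0.292, 0.4548, 0.243]
orientation: [0.39, -3.116, 0.002]
force: [0.3, 0.8, -0.2]
opening: 0.0926
```

```bash
python3 -c "
from h import *
S=cam('scene');T=cam('top');go(.3,.4,.25)
cv2.imwrite('pics/fs.png',S['frame']);cv2.imwrite('pics/ft.png',T['frame'])
cv2.imwrite('pics/fs1.png',crop(S['frame'],160,140,360,300,4));cv2.imwrite('pics/ft1.png',crop(T['frame'],190,120,400,260,3))"
```

```text
t 30.5 pos [0.2926 0.4542 0.2436] yang 1.818 tilt 0.0008 q6 -0.91 open 0.0927 F [0.4 0.8 0.4]
az 0 shift mm [  6.1 -54.4  -6.4]
```

View pics/fs1.png

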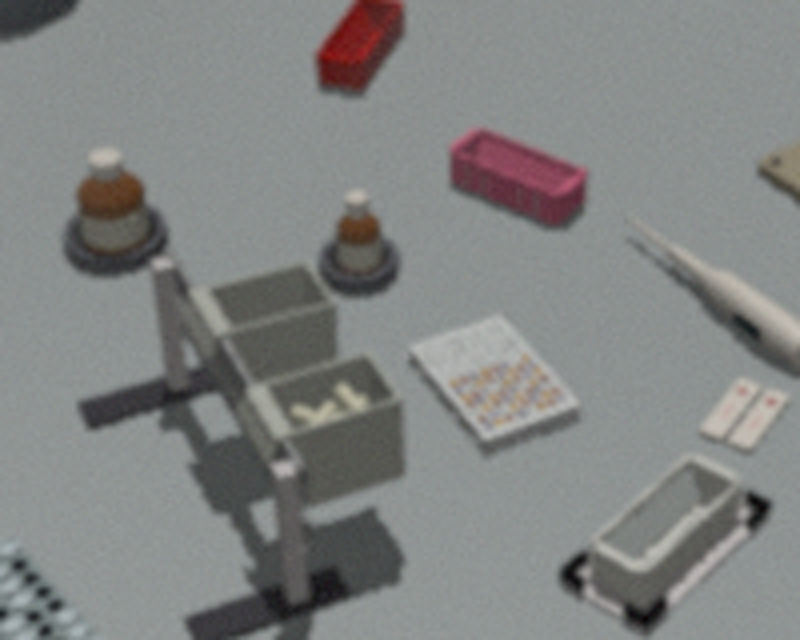

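View pics/ft1.png

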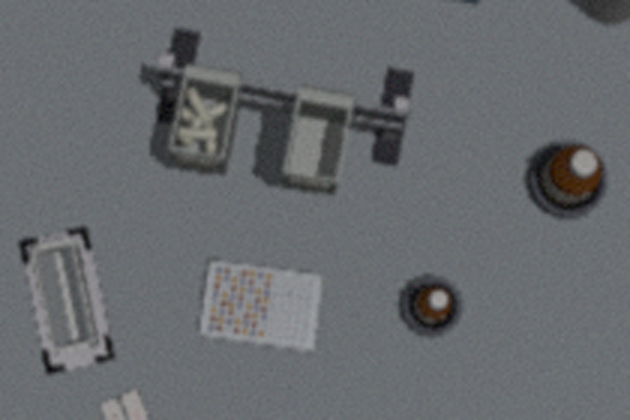

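Both views look right: bottles in their cups, trough in the nest, bin hung level. A numeric check follows.

```bash
python3 -c "
from h import *
T=cam('top');S=cam('scene');t=T['frame']
a=cv2.imread('pics/top0.png')
b=(slice(205,240),slice(252,302));print('plate diff',cv2.phaseCorrelate(a[b].mean(2),t[b].mean(2)))
g=cv2.cvtColor(cv2.GaussianBlur(t,(3,3),0),cv2.COLOR_BGR2GRAY)
for n,(u,v),z,st in(('L',(384,174),.089,(.607,-.3417)),('S',(336,220),.075,(.4646,-.1904))):
    w=g[v-6:v+7,u-6:u+7].astype(float);m=w>w.max()*.8;nn,l,stt,ce=cv2.connectedComponentsWithStats(m.astype(np.uint8));i=1+np.argmax(stt[1:,4]);q=ce[i]+[u-6,v-6];print(n,q,onz(T,q,z)[:2]-st)
for n,uv,z,st in(('L',(160+105/4,140+155/4),.089,(.607,-.3417)),('S',(160+357/4,140+199/4),.075,(.4646,-.1904))): print('scene',n,onz(S,uv,z)[:2]-st)
cv2.imwrite('pics/ftn.png',crop(t,190,190,235,250,10))"
```

```text
plate diff ((-0.029507065221388018, -0.13341758503348444), 0.851096548617393)
L [384.325 173.975] [-0.00134857  0.00050657]
S [336.  219.5] [-0.00191306 -0.00105364]
scene L [-0.00213576 -0.00107689]
scene S [-0.00034669  0.00320496]
```

View pics/ftn.png

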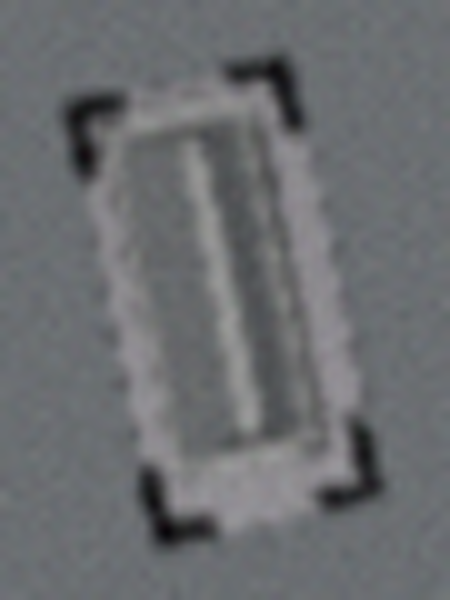

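```bash
python3 -c "
from plant import robot
print(robot.close_job())"
```

```text
the job is handed in; nothing more can be done
None
```

I set up the whole station and handed the job in at about 30.5 s of the 139 s allowed. Both bottles are in their stands, the trough is in its nest and the loose bin hangs on the free stretch of the rail. No verdict was reported.

What the last checks from both cameras showed:

- **Bottles:** both stand upright, 1–3 mm off centre in their stands.
- **Trough:** flat between the four corner guides, about 2 mm off centre.
- **Bin:** hooked by its lip, parallel to and level with the bin already there. I judged this by eye in both views, without measuring its final pose. Its place along the rail comes from where the gripper let go, about 0.3 mm from the target.
- **Plate:** shifted by less than 0.2 px in the top view, so under 1 mm.
- **Look-alikes and forces:** I never gripped the pink or red trough. Tool force readings between moves stayed under 7 N.

Two things went less smoothly. The first move call was refused because its rows lacked some keys; the arm did not move. The two camera views at first seemed to differ by about 10 mm on the rail strip. I had misread the strip's dark face as its edge, and the gentle 2–3 N contact while hooking the bin confirmed the corrected position.

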